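Clear the offcuts and lay the straightedge against the shelf board

TASK

The new shelf board has to be checked for straightness: put all the sawn offcuts that lie on it and in front of it into the open-fronted scoop together, then carry the scoop to the scrap tub and tip them all in, and set the empty scoop down the right way up on the worktop. Then lay the aluminium straightedge flat on the worktop, about midway along the board's front edge (the long one that faces the robot), and push it gently flush against that edge along its whole length.

Things in the scene. Friction and masses are not known exactly. Their poses are not given: they have to be found in the camera images.
- board: Fixed oak shelf board lying flat, 150 (x) x 240 (y) x 28 mm (z). Origin at the centre of its underside, on the worktop. Its front edge is the long face at its own x = -75 mm, which faces the robot and runs along its own y.
- tub: Fixed grey open scrap tub, 180 (x) x 190 (y) x 90 mm high outside, with a rim flange that makes it 196 x 206 at the top; walls 5 mm, inner floor 9 mm above the worktop. Origin on the worktop, under its centre; z up.
- scoop: Loose black open-fronted hand scoop, 150 g. Floor 160 (x) x 160 (y) mm, 4 mm thick; side walls 4 mm thick and 28 mm high at x = +-78 mm, back wall 4 mm thick and 50 mm high at y = +78 mm, no wall at all at the open end y = -80 mm. Origin under the centre of the floor; z up when it stands the right way up. An upright flat-sided handle sticks out behind the back wall along +y.
- scoop_handle (a point): Point in the middle of the scoop's handle, for gripping across its thickness (along the scoop's x): the handle is 16 mm thick (x), 34 mm high (25 to 59 mm above the worktop) and 80 mm long (from y = 80 to 160 mm in the scoop's frame); this point is at (0, 115, 42) mm there. Same axes as the scoop.
- scoop_lip (a point): Middle of the scoop's open lip, at (0, -80, 4) mm in the scoop's frame. Offcuts begin to slide over it when the scoop is tipped 25 to 40 degrees.
- straightedge_mid (a point): Centre of the loose aluminium straightedge, 160 g: a flat base 36 (x) x 180 (y) x 6 mm with a raised rib along its middle, 14 mm wide (x), 110 mm long (y), from 6 to 30 mm above the worktop, for gripping across its width. This point is 15 mm above the underside. Both long edges (18 mm from the middle line) are straight working edges, so it may lie either way round.
- offcut_1_mid (a point): Centre of a loose sawn oak offcut, 70 (x) x 40 (y) x 28 mm (z), 35 g, with a half-lap step 16 mm long and 14 mm deep cut out of its top at the +x end. This point is 14 mm above its underside. May be absent.
- offcut_2_mid (a point): Centre of a loose sawn oak offcut, 62 (x) x 40 (y) x 28 mm (z), 35 g, with a half-lap step 16 mm long and 14 mm deep cut out of its top at the +x end. This point is 14 mm above its underside. May be absent.
- offcut_3_mid (a point): Centre of a loose sawn oak offcut, 66 (x) x 40 (y) x 28 mm (z), 35 g, with a half-lap step 16 mm long and 14 mm deep cut out of its top at the +x end. This point is 14 mm above its underside. May be absent.
- offcut_4_mid (a point): Centre of a loose sawn oak offcut, 58 (x) x 40 (y) x 28 mm (z), 35 g, with a half-lap step 16 mm long and 14 mm deep cut out of its top at the +x end. This point is 14 mm above its underside. May be absent.
- straightedge: The same straightedge: its origin is at the centre of its underside, 15 mm below straightedge_mid; same axes.

How it is judged:
By the outcome, as a careful person would: the job done as asked, in the order asked, and still so for the second after the job is handed in, with the robot touching nothing.
Of offcut_1, offcut_2, offcut_3, offcut_4 only 2 to 4 are there at a start; the rules pass over those that are not, and their reading is None.
At some moment in a run one of offcut_1, offcut_2, offcut_3, offcut_4 may be knocked a few centimetres aside while the robot is not near it.
It also fails if it takes over 210 s, if anything falls off the work surface, if the arm or the gripper's body presses on something with over 40 N, if the wrist force passes 120 N, or if a joint passes its speed limit or range.

ROBOT

A 7-joint arm with a two-finger parallel gripper is mounted at the origin on a cart in front of the work surface, level with it; the furniture and walls round the work are solid. World frame = base frame: x ahead of the robot, y to its left, z up, the work surface at z = 0. Lengths are in m, angles in rad, forces in N, time in s.
With the tool pointing down it reaches from about 0.35 to 0.9 m from the base axis. Payload 8.1 kg.
Tool frame: the origin (TCP) lies midway between the tips of the shut fingers; the grasp point (between the pads) lies arm.tcp_to_grasp behind it (arm.tcp_to_grasp is the distance from the TCP to the grasp point, in m); z points along the fingers, y is the line along which they close (so a half turn about z gives the same grasp; the last joint's range is limited). The gripper opens to 92 mm and grips with 3 to 60 N. Pads are 19 mm wide; open, the fingers measure 130 mm over their backs; the gripper's body (75 mm by 190 mm) begins 47 mm behind the grasp point.
Start: joints at [1.063, 0.434, 0.025, 1.573, -0.012, 1.134, -0.075], TCP at [0.246, -0.575, 0.227] pointing down, gripper open.
Joint ranges: [-2.62, 2.62], [-0.44, 2.09], [-1.27, 1.32], [0.08, 2.57], [-1.32, 4.46], [0.12, 2], [-2.74, 2.74]. Speed limits (rad/s): [2.22, 2.22, 3.01, 3.01, 3.14, 3.14, 3.14].

INTERFACE

Orientations are given as a rotation vector (axis times angle).
In Python, from cell import observe, get_image, arm gives the robot as it stands. The module is installed in compiled form; this text tells all that it offers.
- The arm moves only by the tool drive_tool, never from a script. Its argument "steps" is a list of rows, each a list of 5 numbers: the closure, from 0 (fully open) to 1 (shut), then the shift along the world's x, y, z in mm, then the turn about the world's z in rad. In form: [[hand, x, y, z, roll], ...]. A call has 1 to 20 rows; each row shifts and turns the commanded pose from where the row before left it; what a row does not reach is not made up. A row lasts 1/12 s, in which the tool goes at most 41.7 mm and 7.16 degrees, less where a joint would pass 70% of its speed; a pose out of reach is approached as far as the arm can. A call with a gripper value outside its range is refused whole. The fingers move at their own pace and stop on an object; "grip_force" is the grip in N (left out, the last holds). Time passes only in rows, so rows that do not move let the fingers close. It gives the time, the measured TCP pose, the force, the opening and the grip force at its end, in the units of the state.
- observe(): the state, without advancing time (a new reading comes with each control period).
- get_image(name): name is "scene" or "top" or "wrist"; returns a dict with "image" (480x640x3 uint8, red, green, blue), "vfov" (degrees; the focal length in pixels is half the picture's height over the tangent of half this angle, whatever the lens; pixels are square), "cx", "cy" (the principal point, pixels), "k1" (the pictures are not rectified: a ray, as slopes to the right and down, at radius r is drawn at 1 + k1 r^2 times it, then the intrinsics apply), "xyz" and "attitude" of the camera in the world. Camera axes: x right, y down, z forward; pixel columns grow to the right and rows downward; lengths in m; the calibration is good to about 2 mm. A picture is of the moment at which its call begins. There is no depth.
- arm.sign_off(): hands the job in; it is judged then, once.
The state is a dict: "clock": time; "joints": joint angles; "dq": joint speeds; "joint_efforts": joint torques, N m; "position": TCP position; "ee_rot": TCP orientation; "force": force on the tool from outside, world axes, zero at the start; "ft_torque": the same for the moment, N m; "width": opening from 0.0 (shut) to 1.0 (fully open); "gripper_force": force on a finger pad.
Only numpy, scipy, OpenCV 4.12 (cv2) and the standard library are available. Lean on these libraries where they do the work, as an engineer would, in place of code of your own. Each camera call takes 0.05 s, during which the arm holds its last target. There are 200 camera calls.

## Working session

There is one attempt and no reset: what is moved stays moved. The work goes in short steps, Python scripts to look and compute and a tool call to move; the robot and the scene stay as the last step left them, time stands still between calls to the robot, and variables do not carry over. Pictures are saved under pics/ and viewed, at most 14 in all, crops included, and the job is handed in when it is done.

Besides the shell and the picture viewer there is one more tool, called after "Call:" by a JSON object that holds its "fn" and its "kwargs". drive_tool: Moves the arm, as the interface text tells. Its arguments: {"type":"object","properties":{"steps":{"type":"array"},"grip_force":{"type":"number"}},"required":["steps"]}

```bash
mkdir -p pics; cat > h.py <<'E'
import numpy as np, cv2
from scipy.spatial.transform import Rotation as R
from cell import observe, get_image, arm
def shot(name, fn):
    d=get_image(name); cv2.imwrite('pics/'+fn+'.png', d['image'][:,:,::-1]); 
    np.save('pics/'+fn+'.npy', {k:v for k,v in d.items()}, allow_pickle=True); return d
def load(fn): return np.load('pics/'+fn+'.npy',allow_pickle=True).item()
def rot(a):
    a=np.array(a,float)
    return a if a.shape==(3,3) else R.from_rotvec(a).as_matrix() if a.size==3 else R.from_quat(a).as_matrix()
def cast(d,pts,z):
    pts=np.array(pts,float).reshape(-1,2); f=240/np.tan(np.radians(d['vfov'])/2)
    u=(pts-[d['cx'],d['cy']])/f
    K=np.eye(3); un=cv2.undistortPoints(u.reshape(-1,1,2),K,np.array([d['k1'],0,0,0.])).reshape(-1,2)
    r=np.c_[un,np.ones(len(un))]@rot(d['attitude']).T; c=np.array(d['xyz'])
    return c+r*((z-c[2])/r[:,2])[:,None]
E
python3 - <<'E'
from h import *
s=observe(); print(s, arm.tcp_to_grasp)
for n in ('scene','top','wrist'):
    d=shot(n,n+'0'); print(n,{k:v for k,v in d.items() if k!='image'})
E
```

```text
{'clock': 0.0, 'joints': array([ 1.06335712,  0.43519322,  0.02498701,  1.57406253, -0.01160487,
        1.13398766, -0.07510571]), 'dq': array([ 0.00098281, -0.00143105,  0.00150113, -0.00171454, -0.00071447,
        0.00047213,  0.00063012]), 'joint_efforts': array([-1.75968044e-04, -6.67847729e+01,  9.84963700e-01, -3.14458752e+01,
       -6.06448087e-02,  4.28830110e-02,  1.64203830e-04]), 'position': array([ 0.24592008, -0.57405417,  0.22597698]), 'ee_rot': array([-3.07606766e+00, -6.31158137e-01,  6.85909981e-04]), 'force': array([ 0.5810392 , -0.00984487, -0.1557667 ]), 'ft_torque': array([ 0.01121905,  0.04337355, -0.02738463]), 'gripper_force': 0.0, 'width': 0.9975539077497338} 0.0188
scene {'vfov': 50.407703865867546, 'cx': 313.527100473128, 'cy': 244.4106759364257, 'k1': -0.015269541122620486, 'xyz': array([ 0.68488927, -0.62205642,  1.06302761]), 'attitude': array([-2.5911877 , -0.35395422,  0.08072867])}
top {'vfov': 54.757682891826356, 'cx': 309.70476011252913, 'cy': 239.42195334415229, 'k1': -0.08583417295519567, 'xyz': array([ 0.41696369, -0.03833983,  1.04337149]), 'attitude': array([-2.15994377,  2.16241455, -0.09347766])}
wrist {'vfov': 60.72456317479807, 'cx': 318.1846722150007, 'cy': 240.34630982523322, 'k1': -0.04918751428319733, 'xyz': array([ 0.31338856, -0.54473039,  0.38309703]), 'attitude': array([ 2.42447136, -1.59711533, -0.22737697])}
```

View pics/top0.png

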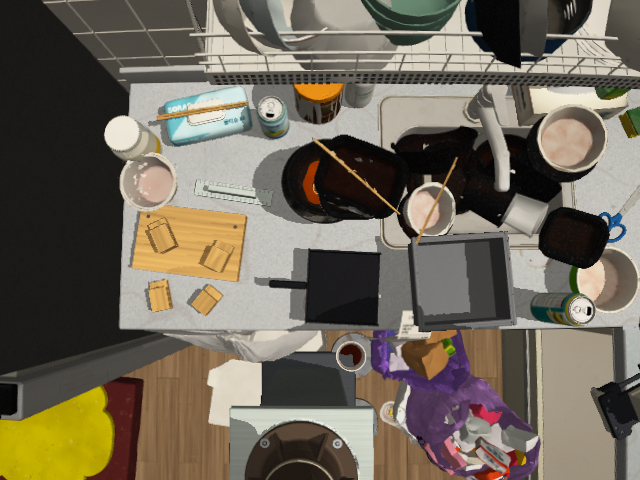

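View pics/scene0.png

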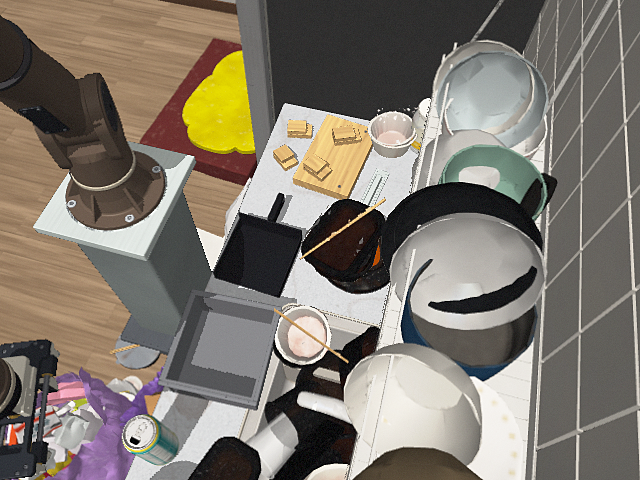

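The top view shows the board at about (188,243), offcuts at (160,236), (217,256), (160,296) and (207,299), the scoop at (343,287) with its handle to the left at (290,284), the tub at (460,280) and the straightedge at (233,192). The scene view agrees and shows four offcuts.

```bash
python3 - <<'E'
from h import *
d=load('top0'); im=d['image'][:,:,::-1].copy()
c=cv2.resize(im[170:335,110:400],None,fx=2.75,fy=2.75,interpolation=cv2.INTER_CUBIC); cv2.imwrite('pics/crop0.png',c)
P=lambda n,p,z: print(n,np.round(cast(d,p,z)[:,:2],3).tolist())
P('scoophandle',[[272,283],[290,284],[305,285]],.059)
P('scoopcorn',[[309,250],[381,252],[378,324],[306,321]],.028)
P('tub',[[409,237],[507,233],[515,325],[413,330]],.09)
P('board',[[137,206],[246,214],[240,281],[131,270]],.028)
P('se',[[196,187],[271,198]],.006)
P('off',[[160,236],[217,256]],.056); P('off',[[160,296],[207,299]],.028)
P('front',[[120,328]],0)
s=observe(); print(rot(s['ee_rot']).round(2))
w=load('wrist0'); print(rot(w['attitude']).round(3))
hsv=cv2.cvtColor(im,cv2.COLOR_BGR2HSV)
for p in [(160,296),(155,285),(207,299),(200,230),(160,236),(150,245)]: print(p,hsv[p[1],p[0]])
E
```

```text
scoophandle [[0.425, 0.057], [0.423, 0.019], [0.421, -0.013]]
scoopcorn [[0.498, -0.02], [0.493, -0.179], [0.337, -0.17], [0.343, -0.014]]
tub [[0.52, -0.229], [0.528, -0.436], [0.337, -0.445], [0.329, -0.233]]
board [[0.598, 0.369], [0.579, 0.12], [0.43, 0.131], [0.454, 0.377]]
se [[0.645, 0.24], [0.619, 0.066]]
off [[0.527, 0.303], [0.483, 0.177]]
off [[0.396, 0.309], [0.39, 0.203]]
front [[0.323, 0.41]]
[[ 0.92  0.39 -0.  ]
 [ 0.39 -0.92  0.  ]
 [-0.   -0.   -1.  ]]
[[ 0.394 -0.883 -0.253]
 [-0.919 -0.38  -0.105]
 [-0.004  0.274 -0.962]]
(160, 296) [ 18 146 220]
(155, 285) [ 18 147 213]
(207, 299) [ 18 147 211]
(200, 230) [ 18 147 219]
(160, 236) [ 18 147 200]
(150, 245) [ 18 150 200]
```

View pics/crop0.png

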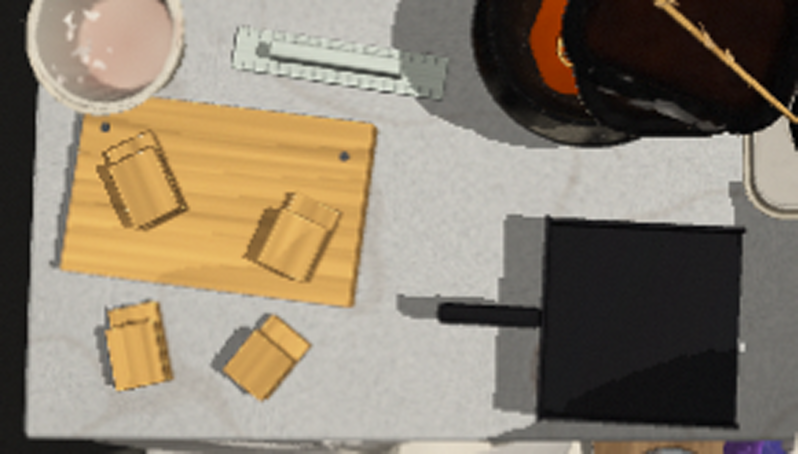

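The crop shows four offcuts, with the step at the upper end of each (crop pixels). A is at (143,180), B at (296,238), C at (138,347) and D at (267,357). The scoop floor spans (545,220) to (740,425). The straightedge runs from (235,47) to (447,75). Next I work out the grasp poses.

```bash
cat >> h.py <<'E'
def block(d,q,z):
    "q: step-end 2 pts then other-end 2 pts (full px); returns centre, long-axis dir angle, len, width"
    p=cast(d,q,z)[:,:2]; s,o=p[:2].mean(0),p[2:].mean(0); v=s-o
    return (s+o)/2, np.arctan2(v[1],v[0]), np.linalg.norm(v), (np.linalg.norm(p[0]-p[1])+np.linalg.norm(p[2]-p[3]))/2
def turn(s,psi):
    "shortest turn to bring closing line to angle psi"
    M=rot(s['ee_rot']); c=np.arctan2(M[1,1],M[0,1]); return (psi-c+np.pi/2)%np.pi-np.pi/2
E
python3 - <<'E'
from h import *
d=load('top0'); s=observe()
f=lambda a:np.array(a)/2.75+[110,170]-0.5
Q={'A':([(105,155),(152,132),(140,229),(187,207)],.056),'B':([(297,195),(341,208),(253,262),(300,282)],.056),
'C':([(107,310),(155,302),(118,390),(171,380)],.028),'D':([(272,316),(310,348),(225,365),(262,398)],.028)}
for k,(q,z) in Q.items():
    c,a,l,w=block(d,f(q),z); print(k,c.round(4),'ang %.2f len %.3f w %.3f turn %.3f'%(a,l,w,turn(s,a+np.pi/2)))
b=cast(d,f([(547,218),(540,419)]),.05); l=cast(d,f([(743,230),(737,426)]),.028)
print('scoop',b.round(4)[:,:2].tolist(),l.round(4)[:,:2].tolist(),((b+l)/2).mean(0)[:2])
u=b.mean(0)-l.mean(0);print('scoop +y',u[:2]/np.linalg.norm(u[:2]))
e=cast(d,f([(63,270),(354,306),(375,124)]),.028);print('board front',e.round(4))
E
```

```text
A [0.5284 0.2975] ang 0.47 len 0.067 w 0.041 turn 0.067
B [0.484  0.1751] ang -0.53 len 0.064 w 0.038 turn -0.937
C [0.3983 0.3099] ang 0.20 len 0.064 w 0.042 turn -0.205
D [0.3899 0.2041] ang -0.76 len 0.055 w 0.040 turn -1.167
scoop [[0.4989, -0.0196], [0.3433, -0.0142]] [[0.4908, -0.1757], [0.336, -0.1689]] [ 0.41724001 -0.09460244]
scoop +y [0.0494719  0.99877552]
board front [[0.4588 0.3738 0.028 ]
 [0.4305 0.1348 0.028 ]
 [0.5772 0.12   0.028 ]]
```

Call:
{"fn": "drive_tool", "kwargs": {"steps": [[0.3, 40, 0, 0, 0], [0.3, 40, 0, 0, 0], [0.3, 40, 0, 0, 0], [0.3, 30, 20, 0, 0], [0.3, 0, 40, 0, 0], [0.3, 0, 40, 0, 0], [0.3, 0, 40, 0, 0], [0.3, 0, 40, 0, 0], [0.3, 0, 40, 0, 0], [0.3, 0, 40, 0, 0], [0.3, 0, 40, 0, 0], [0.3, 0, 40, 0, 0], [0.3, 0, 40, 0, 0], [0.3, 0, 40, 0, 0], [0.3, 0, 40, 0, 0], [0.3, 0, 40, 0, 0], [0.3, 0, 40, 0, 0], [0.3, 0, 40, 0, 0], [0.3, 0, 40, 0, 0], [0.3, 0, 40, 0, 0]]}}

```text
clock: 1.82
position: [0.3956, 0.0873, 0.2269]
ee_rot: [3.077, 0.631, 0.001]
force: [2.3, -0.1, -1.1]
width: 0.695
gripper_force: 0.0
```

Call:
{"fn": "drive_tool", "kwargs": {"steps": [[0.3, -6, 40, 0, -0.12], [0.3, 0, 40, 0, -0.12], [0.3, 0, 37, 0, -0.12], [0.3, 0, 0, 0, -0.12], [0.3, 0, 0, 0, -0.12], [0.3, 0, 0, 0, -0.12], [0.3, 0, 0, 0, -0.12], [0.3, 0, 0, 0, -0.12], [0.3, 0, 0, 0, -0.12], [0.3, 0, 0, 0, -0.09], [0.3, 0, 0, 0, 0], [0.3, 0, 0, 0, 0]]}}

```text
clock: 2.82
position: [0.3915, 0.1819, 0.2247]
ee_rot: [3.009, -0.877, -0.002]
force: [-0.9, -0.0, -0.7]
width: 0.7
gripper_force: 0.0
```

```bash
python3 - <<'E'
from h import *
d=shot('wrist','w1'); s=observe(); print(s['position'],s['joints'],turn(s,-0.76+np.pi/2), d['xyz'])
E
```

```text
[0.39155865 0.18176345 0.22478165] [-0.44587929  0.13316928 -0.12923788  2.0046687   0.02462939  1.01113133
 -2.72526432] -0.19270871627027386 [0.45374221 0.14361563 0.38187778]
```

View pics/w1.png

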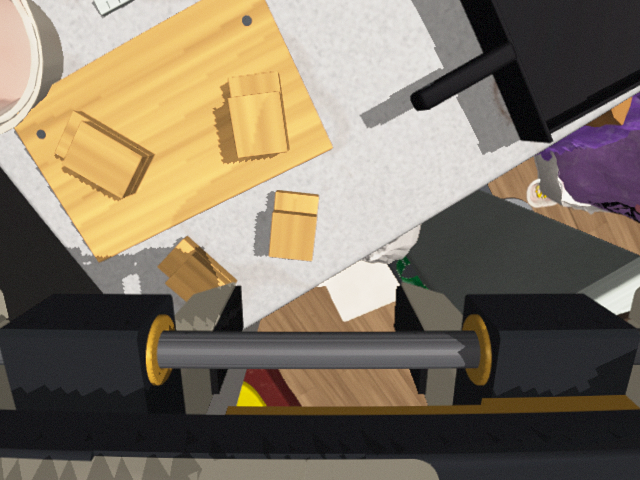

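The wrist view shows D at (294,226), B at (258,115), A at (103,155) and C at (197,268). Joint 7 reached its limit, so I'll turn the other way. First I check D and B from this view.

```bash
python3 - <<'E'
from h import *
d=load('w1')
for n,q,z in [('D',[(276,190),(320,195),(269,258),(314,262)],.028),('B',[(228,76),(280,70),(236,160),(288,152)],.056),('A',[(77,112),(55,156),(152,152),(128,197)],.056)]:
    c,a,l,w=block(d,q,z); print(n,c.round(4),a.round(2),l.round(3),w.round(3))
print(cast(d,[(331,147),(105,258)],.028).round(4))
E
```

```text
D [0.389  0.2073] -0.68 0.062 0.04
B [0.4828 0.1776] -0.5 0.061 0.04
A [0.5252 0.2977] 0.48 0.064 0.042
[[0.4308 0.1431 0.028 ]
 [0.4586 0.3706 0.028 ]]
```

Call:
{"fn": "drive_tool", "kwargs": {"steps": [[0.3, 0, 0, 0, 0.12], [0.3, 0, 0, 0, 0.12], [0.3, 0, 0, 0, 0.12], [0.3, 0, 0, 0, 0.12], [0.3, 0, 0, 0, 0.12], [0.3, 0, 0, 0, 0.12], [0.3, 0, 0, 0, 0.12], [0.3, 0, 0, 0, 0.12], [0.3, 0, 0, 0, 0.12], [0.3, 0, 0, 0, 0.12], [0.3, 0, 0, 0, 0.12], [0.3, 0, 0, 0, 0.12], [0.3, 0, 0, 0, 0.12], [0.3, 0, 0, 0, 0.12], [0.3, 0, 0, 0, 0.12], [0.3, 0, 0, 0, 0.12], [0.3, 0, 0, 0, 0.12], [0.3, 0, 0, 0, 0.12], [0.3, 0, 0, 0, 0.12], [0.3, 0, 0, 0, 0.12]]}}

```text
clock: 4.53
position: [0.3921, 0.1807, 0.2249]
ee_rot: [1.907, 2.493, 0.01]
force: [-0.1, 0.6, -0.7]
width: 0.703
gripper_force: 0.0
```

Call:
{"fn": "drive_tool", "kwargs": {"steps": [[0.3, -1, 22, -30, 0.12], [0.3, 0, 0, -40, 0.12], [0.3, 0, 0, -40, 0.12], [0.3, 0, 0, 0, 0.12], [0.3, 0, 0, 0, 0.07], [0.3, 0, 0, 0, 0], [0.3, 0, 0, 0, 0], [0.3, 0, 0, 0, 0]]}}

```text
clock: 5.2
position: [0.3915, 0.2029, 0.1153]
ee_rot: [1.173, 2.912, 0.013]
force: [0.6, 0.6, 0.2]
width: 0.704
gripper_force: 0.0
```

```bash
python3 - <<'E'
from h import *
s=observe(); print(s['position'],s['joints'][6],turn(s,-0.76+np.pi/2))
E
```

```text
[0.39152378 0.20289859 0.11525794] -0.006215768519899522 0.005686256142959811
```

Call:
{"fn": "drive_tool", "kwargs": {"steps": [[0.3, -2, 3, -40, 0.05], [0.3, 0, 0, -40, 0], [0.3, 0, 0, -29, 0], [0.3, 0, 0, 0, 0], [0.3, 0, 0, 0, 0], [1, 0, 0, 0, 0], [1, 0, 0, 0, 0], [1, 0, 0, 0, 0], [1, 0, 0, 0, 0], [1, 0, 0, 0, 0], [1, 0, 0, 30, 0], [1, 0, 0, 40, 0], [1, 0, 0, 40, 0], [1, 0, 0, 0, 0], [1, 0, 0, 0, 0]], "grip_force": 20}}

```text
clock: 6.45
position: [0.3906, 0.2066, 0.1182]
ee_rot: [1.095, 2.938, 0.017]
force: [-0.0, -0.3, -0.9]
width: 0.435
gripper_force: 20.0
```

```bash
cat >> h.py <<'E'
SC=np.array([0.4172,-0.0946]); SY=np.array([.0495,.9988]); SX=np.array([.9988,-.0495])
def go(psi,xy,flip=False):
    s=observe(); p=s['position']; print('pos',p.round(4),'w',s['width'],'delta mm',((xy-p[:2])*1e3).round(),'turn',round(turn(s,psi),3),'j7',s['joints'][6].round(2))
def place(x,y): go(np.arctan2(SY[1],SY[0]),SC+x*SX+y*SY)
E
python3 -c "
from h import *
place(-.039,.03)"
```

```text
pos [0.3906 0.2066 0.1182] w 0.43505074679981254 delta mm [ -11. -269.] turn 0.664 j7 0.02
```

Call:
{"fn": "drive_tool", "kwargs": {"steps": [[1, -2, -40, 0, 0.11], [1, -2, -40, 0, 0.11], [1, -2, -40, 0, 0.11], [1, -2, -40, 0, 0.11], [1, -2, -40, 0, 0.11], [1, -1, -40, 0, 0.11], [1, 0, -31, 0, 0], [1, 0, 0, 0, 0], [1, 0, 0, 0, 0], [1, 0, 0, -40, 0], [1, 0, 0, -40, 0], [1, 0, 0, -25, 0], [1, 0, 0, 0, 0], [1, 0, 0, 0, 0], [0.45, 0, 0, 0, 0], [0.45, 0, 0, 0, 0], [0.45, 0, 0, 0, 0], [0.45, 0, 0, 30, 0], [0.45, 0, 0, 40, 0], [0.45, 0, 0, 40, 0]]}}

```text
clock: 8.12
position: [0.3793, -0.0382, 0.1225]
ee_rot: [-0.195, -3.133, -0.013]
force: [2.4, -1.6, 0.9]
width: 0.55
gripper_force: 0.0
```

```bash
python3 - <<'E'
from h import *
place(-.039,.03); d=shot('top','t1')
go(0.2+np.pi/2,np.array([.3983,.3099]))
im=d['image'][:,:,::-1]; a=cv2.resize(im[170:335,110:400],None,fx=2.75,fy=2.75,interpolation=cv2.INTER_CUBIC)
a=cv2.addWeighted(a,1.3,a,0,15); cv2.imwrite('pics/t1c.png',a)
E
```

```text
pos [ 0.3793 -0.0382  0.1225] w 0.5501142914139125 delta mm [  0. -24.] turn 0.075 j7 1.21
pos [ 0.3831 -0.0379  0.129 ] w 0.5504993274789493 delta mm [ 15. 348.] turn 0.324 j7 1.22
```

View pics/t1c.png

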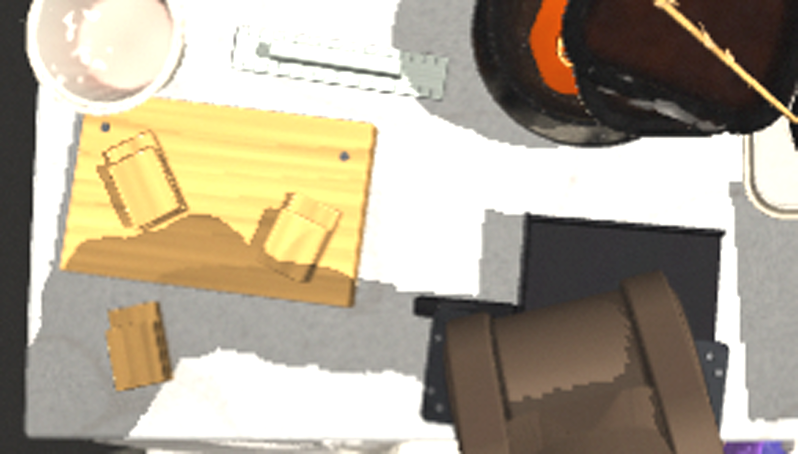

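The crop shows A, B and C unmoved. The scoop has shifted about 20 mm towards +y, because the placing move stopped short in y. I'll move over to C and look at the scoop again.

Call:
{"fn": "drive_tool", "kwargs": {"steps": [[0.3, 15, 20, 20, 0], [0.3, 0, 30, 0, 0.06], [0.3, 0, 38, 0, 0.06], [0.3, 0, 40, 0, 0.06], [0.3, 0, 40, 0, 0.06], [0.3, 0, 40, 0, 0.06], [0.3, 0, 40, 0, 0.02], [0.3, 0, 40, 0, 0], [0.3, 0, 40, 0, 0], [0.3, 0, 20, 0, 0], [0.3, 0, 0, 0, 0], [0.3, 0, 0, 0, 0]]}}

```text
clock: 9.17
position: [0.395, 0.3102, 0.1415]
ee_rot: [0.309, -3.125, -0.012]
force: [-1.1, -0.2, -0.1]
width: 0.7
gripper_force: 0.0
```

```bash
python3 - <<'E'
from h import *
d=shot('top','t2')
go(0.2+np.pi/2,np.array([.3983,.3099]))
im=d['image'][:,:,::-1]; a=cv2.resize(im[170:335,110:400],None,fx=2.75,fy=2.75,interpolation=cv2.INTER_CUBIC)
cv2.imwrite('pics/t2c.png',a)
E
```

```text
pos [0.3953 0.3087 0.1412] w 0.7031860109547282 delta mm [3. 1.] turn 0.005 j7 0.66
```

View pics/t2c.png

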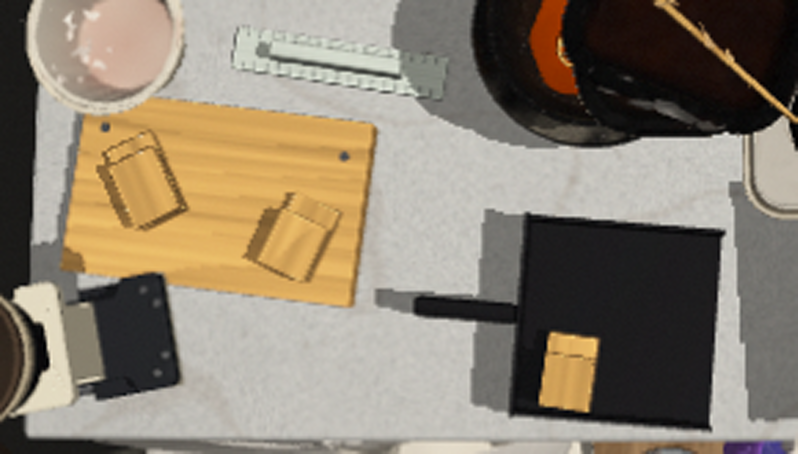

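D now lies in the scoop at crop (570,372), and the scoop has shifted. I'll pick C and re-measure the scoop.

Call:
{"fn": "drive_tool", "kwargs": {"steps": [[0.3, 3, 1, -35, 0], [0.3, 0, 0, -40, 0], [0.3, 0, 0, -40, 0], [0.3, 0, 0, -19, 0], [0.3, 0, 0, 0, 0], [0.3, 0, 0, 0, 0], [1, 0, 0, 0, 0], [1, 0, 0, 0, 0], [1, 0, 0, 0, 0], [1, 0, 0, 0, 0], [1, 0, 0, 0, 0], [1, 0, 0, 30, 0], [1, 0, 0, 40, 0], [1, 0, 0, 40, 0], [1, 0, 0, 0, 0], [1, 0, 0, 0, 0]]}}

```text
clock: 10.55
position: [0.3997, 0.3111, 0.1192]
ee_rot: [-0.304, 3.124, 0.015]
force: [-0.2, -0.1, -0.1]
width: 0.436
gripper_force: 20.0
```

```bash
cat > sc.py <<'E'
from h import *
def scoop(d,q):
    "q: crop px of back-left(x+), back x-, front x+, front x-"
    q=np.array(q)/2.75+[110,170]-0.5
    b=cast(d,q[:2],.05); l=cast(d,q[2:],.028); c=((b+l)/2).mean(0)[:2]; u=(b.mean(0)-l.mean(0))[:2]
    print('size',np.linalg.norm(u),np.linalg.norm(b[0]-b[1])); u/=np.linalg.norm(u); print('SC',c.round(4),'SY',u.round(4)); return c,u
E
python3 - <<'E'
from sc import *
d=load('t2'); c,u=scoop(d,[(526,213),(512,413),(723,232),(711,428)]); x=np.array([u[1],-u[0]])
q=block(d,np.array([(551,331),(600,336),(540,407),(592,412)])/2.75+[110,170]-.5,.032); print(q)
r=q[0]-c; print('D in scoop',r@x,r@u)
for n,(a,b) in {'C':(.038,.025)}.items(): go(np.arctan2(u[1],u[0]),c+a*x+b*u)
E
```

```text
size 0.15675675679663492 0.15541468068187542
SC [ 0.4186 -0.076 ] SY [0.086  0.9963]
(array([ 0.37910485, -0.0379711 ]), np.float64(-0.12659120547421815), np.float64(0.06000776274554347), np.float64(0.03996191357669743))
D in scoop -0.04262175261545459 0.03444028554073838
pos [0.3997 0.3111 0.1192] w 0.43574570018538095 delta mm [  59. -365.] turn -0.28 j7 0.63
```

Call:
{"fn": "drive_tool", "kwargs": {"steps": [[1, 15, -30, 10, 0], [1, 15, -35, 0, -0.06], [1, 15, -35, 0, -0.06], [1, 14, -35, 0, -0.06], [1, 0, -35, 0, -0.06], [1, 0, -35, 0, -0.04], [1, 0, -35, 0, 0], [1, 0, -35, 0, 0], [1, 0, -35, 0, 0], [1, 0, -35, 0, 0], [1, 0, -20, 0, 0], [1, 0, 0, 0, 0], [1, 0, 0, 0, 0], [1, 0, 0, 0, 0]]}}

```text
clock: 11.72
position: [0.4569, -0.0541, 0.1261]
ee_rot: [-0.133, -3.137, -0.012]
force: [0.1, 1.1, -0.4]
width: 0.433
gripper_force: 20.0
```

```bash
cat >> h.py <<'E'
SC=np.array([.4186,-.076]); SY=np.array([.086,.9963]); SX=np.array([.9963,-.086])
E
python3 -c "
from h import *
place(.038,.025)"
```

```text
pos [ 0.4569 -0.0541  0.1261] w 0.4331649952870243 delta mm [ 2. -0.] turn -0.001 j7 1.22
```

Down to about z = 0.012, release slightly, lift, then go over B.

Call:
{"fn": "drive_tool", "kwargs": {"steps": [[1, 2, 0, -40, 0], [1, 0, 0, -40, 0], [1, 0, 0, -32, 0], [1, 0, 0, 0, 0], [1, 0, 0, 0, 0], [0.48, 0, 0, 0, 0], [0.48, 0, 0, 0, 0], [0.48, 0, 0, 0, 0], [0.48, 0, 0, 30, 0], [0.48, 0, 0, 40, 0], [0.48, 0, 0, 40, 0], [0.3, 5, 40, 20, 0], [0.3, 5, 40, 0, -0.1], [0.3, 5, 40, 0, -0.1], [0.3, 5, 40, 0, -0.1], [0.3, 3, 40, 0, -0.1], [0.3, 2, 30, 0, -0.06], [0.3, 0, 0, 0, 0], [0.3, 0, 0, 0, 0]]}}

```text
clock: 13.3
position: [0.4838, 0.1746, 0.1446]
ee_rot: [0.838, 3.025, 0.014]
force: [-0.5, -0.2, 0.6]
width: 0.698
gripper_force: 0.0
```

```bash
python3 -c "
from h import *
go(-.51+np.pi/2,np.array([.4835,.1763]))"
```

```text
pos [0.4838 0.1746 0.1446] w 0.6981034100937136 delta mm [-0.  2.] turn 0.031 j7 0.33
```

Call:
{"fn": "drive_tool", "kwargs": {"steps": [[0.3, 0, 2, -35, 0.03], [0.3, 0, 0, -40, 0], [0.3, 0, 0, -36, 0], [0.3, 0, 0, 0, 0], [0.3, 0, 0, 0, 0], [1, 0, 0, 0, 0], [1, 0, 0, 0, 0], [1, 0, 0, 0, 0], [1, 0, 0, 0, 0], [1, 0, 0, 0, 0], [1, 0, 0, 30, 0], [1, 0, 0, 40, 0], [1, 0, 0, 40, 0], [1, 0, 0, 0, 0], [1, 0, 0, 0, 0]]}}

```text
clock: 14.55
position: [0.4855, 0.1748, 0.1448]
ee_rot: [0.8, 3.033, 0.015]
force: [-0.2, 0.1, -1.5]
width: 0.44
gripper_force: 20.0
```

```bash
python3 - <<'E'
from h import *
d=shot('top','t3')
place(.035,-.043)
im=d['image'][:,:,::-1]; a=cv2.resize(im[170:335,110:400],None,fx=2.75,fy=2.75,interpolation=cv2.INTER_CUBIC)
cv2.imwrite('pics/t3c.png',a)
E
```

```text
pos [0.4844 0.174  0.1431] w 0.4353585323212094 delta mm [ -35. -296.] turn 0.43 j7 0.35
```

View pics/t3c.png

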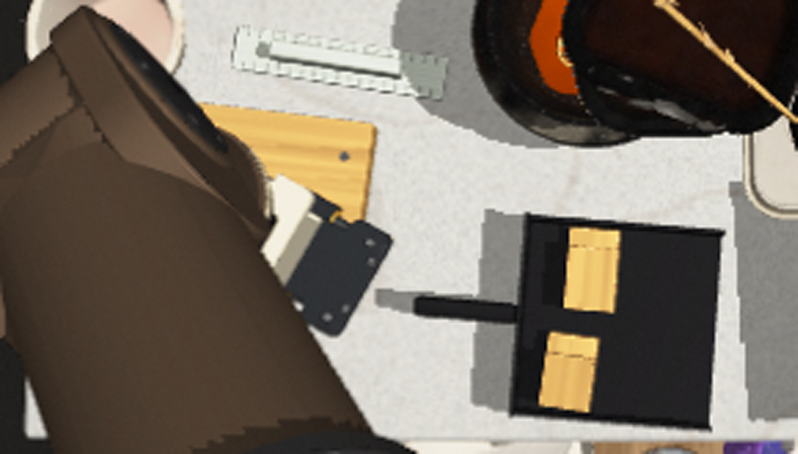

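C and D are side by side at the back of the scoop, at crop (592,270) and (570,372). B goes in the front row.

Call:
{"fn": "drive_tool", "kwargs": {"steps": [[1, -5, -35, 0, 0.06], [1, -5, -35, 0, 0.06], [1, -5, -35, 0, 0.06], [1, -5, -35, 0, 0.06], [1, -5, -35, 0, 0.06], [1, -5, -35, 0, 0.06], [1, -6, -35, 0, 0.06], [1, 0, -35, 0, 0], [1, 0, -25, 0, 0], [1, 0, 0, 0, 0], [1, 0, 0, 0, 0], [1, 0, 0, 0, 0]]}}

```text
clock: 15.6
position: [0.4474, -0.13, 0.1414]
ee_rot: [-0.149, -3.136, -0.013]
force: [0.2, 0.6, -1.0]
width: 0.441
gripper_force: 20.0
```

```bash
python3 -c "
from h import *
place(.035,-.051)"
```

```text
pos [ 0.4474 -0.13    0.1414] w 0.4409544936764991 delta mm [2. 0.] turn 0.009 j7 1.39
```

Call:
{"fn": "drive_tool", "kwargs": {"steps": [[1, 2, 0, -40, 0], [1, 0, 0, -40, 0], [1, 0, 0, -40, 0], [1, 0, 0, -6, 0], [1, 0, 0, 0, 0], [1, 0, 0, 0, 0], [0.48, 0, 0, 0, 0], [0.48, 0, 0, 0, 0], [0.48, 0, 0, 0, 0], [0.48, 0, 0, 30, 0], [0.48, 0, 0, 40, 0], [0.48, 0, 0, 40, 0], [0.3, 5, 40, 30, 0], [0.3, 10, 40, 0, 0.05], [0.3, 10, 40, 0, 0.05], [0.3, 10, 40, 0, 0.05], [0.3, 10, 40, 0, 0.05], [0.3, 10, 40, 0, 0.05], [0.3, 10, 40, 0, 0.05], [0.3, 10, 40, 0, 0.05]]}}

```text
clock: 17.27
position: [0.5247, 0.1841, 0.1524]
ee_rot: [-0.402, 3.116, 0.01]
force: [0.3, 0.1, -0.9]
width: 0.7
gripper_force: 0.0
```

Call:
{"fn": "drive_tool", "kwargs": {"steps": [[0.3, 5, 40, 0, 0.06], [0.3, 0, 40, 0, 0.06], [0.3, 0, 30, 0, 0], [0.3, 0, 0, 0, 0], [0.3, 0, 0, 0, 0]]}}

```text
clock: 17.68
position: [0.5285, 0.2946, 0.1522]
ee_rot: [0.59, -3.084, -0.013]
force: [-0.6, -1.0, -0.1]
width: 0.7
gripper_force: 0.0
```

```bash
python3 -c "
from h import *
shot('wrist','w4')
go(.47+np.pi/2,np.array([.527,.2976]))"
```

```text
pos [0.5291 0.2924 0.1518] w 0.6997903862488224 delta mm [-2.  5.] turn 0.095 j7 0.98
```

View pics/w4.png

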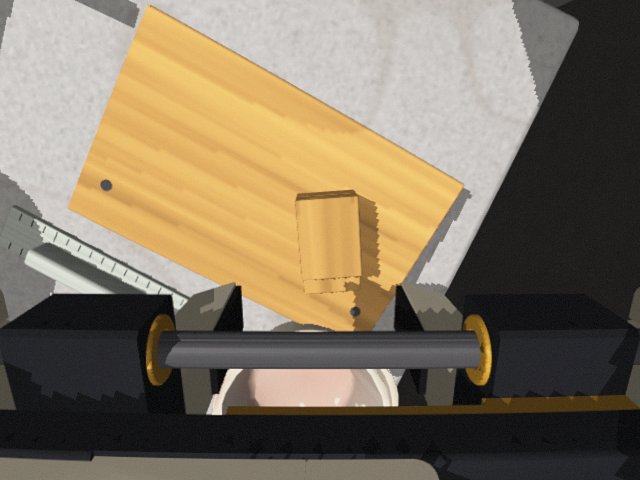

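The wrist view shows A still on the board at (328,240), about 10 px right of the grip centreline. The mug is close behind it at (307,390). I compute the offset and the mug clearance.

```bash
python3 - <<'E'
from h import *
d=load('w4'); c,a,l,w=block(d,[(305,292),(361,289),(295,200),(357,197)],.056); print(c,a,l,w); go(a+np.pi/2,c)
t=load('top0'); print(cast(t,np.array([(105,45),(105,110),(183,40)])/2.75+[110,170],.08))
E
```

```text
[0.52679295 0.30408487] 0.4589978766448407 0.06225238428483238 0.03811804949195718
pos [0.5291 0.2924 0.1518] w 0.6997903862488224 delta mm [-2. 12.] turn 0.084 j7 0.98
[[0.63157159 0.32488255 0.08      ]
 [0.58001509 0.32274091 0.08      ]
 [0.63489849 0.262635   0.08      ]]
```

Call:
{"fn": "drive_tool", "kwargs": {"steps": [[0.3, -6, 8, -36, 0.08], [0.3, 0, 0, -40, 0], [0.3, 0, 0, -42, 0], [0.3, 0, 0, 0, 0], [0.3, 0, 0, 0, 0], [1, 0, 0, 0, 0], [1, 0, 0, 0, 0], [1, 0, 0, 0, 0], [1, 0, 0, 0, 0], [1, 0, 0, 0, 0], [1, 0, 0, 30, 0], [1, 0, 0, 40, 0], [1, 0, 0, 40, 0], [1, 0, 0, 0, 0], [1, 0, 0, 0, 0]]}}

```text
clock: 18.98
position: [0.5244, 0.3014, 0.1464]
ee_rot: [-0.707, 3.058, 0.013]
force: [-0.4, -0.7, -2.1]
width: 0.439
gripper_force: 20.0
```

```bash
python3 - <<'E'
from h import *
d=shot('top','t5')
place(-.037,-.045)
im=d['image'][:,:,::-1]; a=cv2.resize(im[170:335,110:400],None,fx=2.75,fy=2.75,interpolation=cv2.INTER_CUBIC)
cv2.imwrite('pics/t5c.png',a)
E
```

```text
pos [0.5235 0.3003 0.1443] w 0.4333207234856029 delta mm [-146. -418.] turn -0.541 j7 1.03
```

View pics/t5c.png

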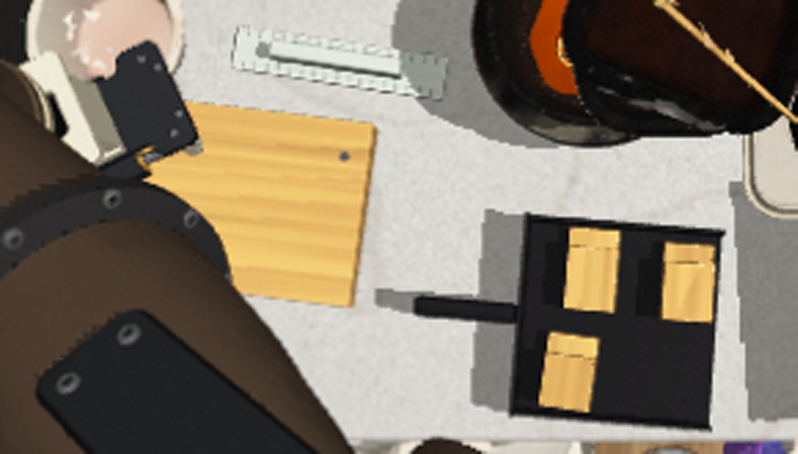

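B lies near the lip at crop (690,283) but inside the scoop. A goes in the remaining front slot, at about (655,375).

Call:
{"fn": "drive_tool", "kwargs": {"steps": [[1, 0, -35, 0, -0.05], [1, -5, -35, 0, -0.06], [1, -5, -35, 0, -0.06], [1, -10, -35, 0, -0.06], [1, -10, -35, 0, -0.06], [1, -15, -35, 0, -0.06], [1, -15, -35, 0, -0.06], [1, -15, -35, 0, -0.06], [1, -15, -35, 0, -0.06], [1, -20, -30, 0, 0], [1, -20, -30, 0, 0], [1, -20, -25, 0, 0], [1, 0, -13, 0, 0], [1, 0, 0, 0, 0], [1, 0, 0, 0, 0], [1, 0, 0, 0, 0]]}}

```text
clock: 20.37
position: [0.3732, -0.1119, 0.1431]
ee_rot: [-0.117, -3.138, -0.013]
force: [0.7, 0.2, -0.2]
width: 0.431
gripper_force: 20.0
```

```bash
python3 -c "
from h import *
place(-.040,-.04)"
```

```text
pos [ 0.3732 -0.1119  0.1431] w 0.43142635397963464 delta mm [ 2. -1.] turn -0.011 j7 1.46
```

Call:
{"fn": "drive_tool", "kwargs": {"steps": [[1, 2, -1, -40, 0], [1, 0, 0, -40, 0], [1, 0, 0, -40, 0], [1, 0, 0, -7, 0], [1, 0, 0, 0, 0], [1, 0, 0, 0, 0], [0.48, 0, 0, 0, 0], [0.48, 0, 0, 0, 0], [0.48, 0, 0, 0, 0], [0.48, 0, 0, 30, 0], [0.48, 0, 0, 40, 0], [0.48, 0, 0, 40, 0], [0.4, 20, 40, 20, -0.12], [0.4, 20, 40, 0, -0.12], [0.4, 12, 40, 0, -0.12], [0.4, 0, 22, 0, -0.12], [0.4, 0, 0, 0, -0.12], [0.4, 0, 0, 0, -0.12], [0.4, 0, 0, 0, -0.12], [0.4, 0, 0, 0, -0.12]]}}

```text
clock: 22.03
position: [0.4179, 0.0057, 0.1441]
ee_rot: [1.502, 2.755, 0.011]
force: [0.7, -0.5, 0.8]
width: 0.6
gripper_force: 0.0
```

Call:
{"fn": "drive_tool", "kwargs": {"steps": [[0.4, 0, 0, 0, -0.12], [0.4, 0, 0, 0, -0.12], [0.4, 0, 0, 0, -0.12], [0.4, 0, 0, 0, -0.12], [0.4, 0, 0, 0, -0.12], [0.4, 0, 0, 0, 0], [0.4, 0, 0, 0, 0]]}}

```text
clock: 22.62
position: [0.4179, 0.0056, 0.144]
ee_rot: [2.238, 2.197, 0.009]
force: [0.1, -0.7, 0.5]
width: 0.597
gripper_force: 0.0
```

```bash
python3 - <<'E'
from h import *
shot('wrist','w6'); d=shot('scene','s6')
go(-.086,SC+.105*SY)
im=d['image'][:,:,::-1]; cv2.imwrite('pics/s6c.png',cv2.resize(im[90:290,190:420],None,fx=3,fy=3,interpolation=cv2.INTER_CUBIC))
E
```

```text
pos [0.4179 0.0056 0.1438] w 0.6002841970117725 delta mm [10. 23.] turn -0.068 j7 -0.3
```

View pics/w6.png

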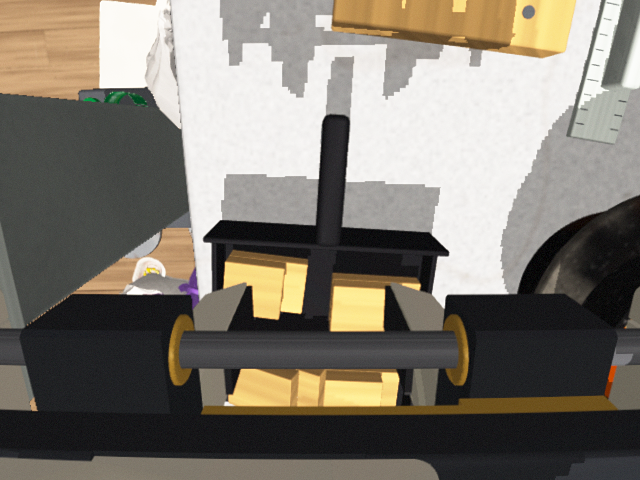

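All four offcuts are in the scoop. The handle runs from (336,118) to (328,243), where it meets the back wall.

```bash
python3 - <<'E'
from h import *
d=load('w6'); p=cast(d,[(336,120),(329,240)],.059)[:,:2]; b=cast(d,[(207,236),(447,250)],.05)[:,:2]
print(p,b); v=p[0]-p[1]; print('len',np.linalg.norm(v)); a=np.arctan2(v[1],v[0]); bm=b.mean(0); u=v/np.linalg.norm(v)
g=p[1]+u*((bm-p[1])@u+.024); go(a-np.pi/2,g); print(g,SC+.102*SY)
E
```

```text
[[0.42942693 0.08257643]
 [0.42466782 0.01165734]] [[0.34740272 0.01330119]
 [0.50113634 0.00089622]]
len 0.0710785945100988
pos [0.4179 0.0056 0.1438] w 0.6002841970117725 delta mm [ 8. 25.] turn -0.049 j7 -0.3
[0.42596842 0.03103867] [0.427372  0.0256226]
```

Call:
{"fn": "drive_tool", "kwargs": {"steps": [[0.4, 8, 23, 0, -0.05], [0.4, 0, 0, 0, 0], [0.4, 0, 0, -40, 0], [0.4, 0, 0, -40, 0], [0.4, 0, 0, -41, 0], [0.4, 0, 0, 0, 0], [0.4, 0, 0, 0, 0], [1, 0, 0, 0, 0], [1, 0, 0, 0, 0], [1, 0, 0, 0, 0], [1, 0, 0, 0, 0], [1, 0, 0, 0, 0], [1, 0, 0, 0, 0], [1, 0, 0, 0, 0], [1, 0, 0, 0, 0], [1, 0, 0, 10, 0], [1, 0, 0, 10, 0], [1, 0, 0, 10, 0], [1, 0, 0, 0, 0], [1, 0, 0, 0, 0]], "grip_force": 60}}

```text
clock: 24.38
position: [0.4261, 0.0285, 0.0526]
ee_rot: [2.297, 2.136, 0.01]
force: [-0.2, -0.5, -3.1]
width: 0.166
gripper_force: 60.0
```

```bash
python3 - <<'E'
from h import *
s=observe(); print(s['position'],s['force'],s['ft_torque'],s['gripper_force'],s['width'],s['joints'])
d=shot('scene','s7')
im=d['image'][:,:,::-1]; cv2.imwrite('pics/s7c.png',cv2.resize(im[150:410,130:400],None,fx=2.3,fy=2.3,interpolation=cv2.INTER_CUBIC))
E
```

```text
[0.42610512 0.02851987 0.05262303] [-0.19719713 -0.48891253 -3.08136669] [ 0.30010424 -0.09130068 -0.02612646] 59.97091233730316 0.16611721096521895 [ 0.09910442  0.4003563  -0.36472377  2.21151564  0.26683808  0.56178645
 -0.53761781]
```

View pics/s7c.png

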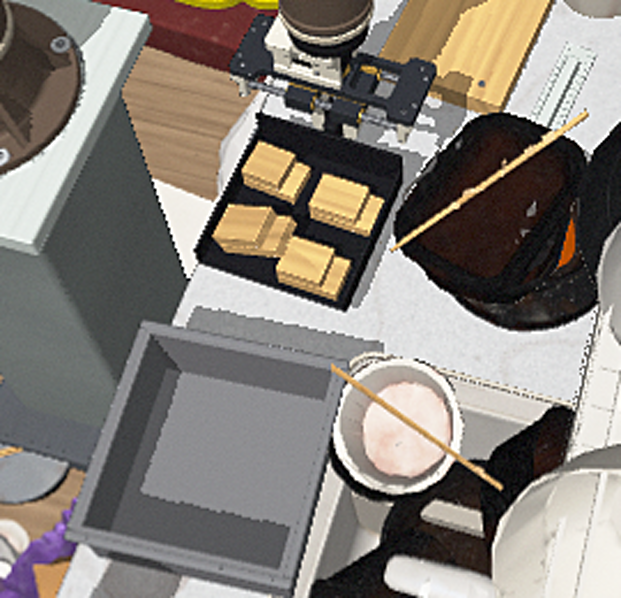

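Fz is about −3 N with the scoop level, so the full load is lifted and the picture shows all four offcuts inside. When the scoop is tipped, the rear of the handle would meet the gripper body. I'll set it down and regrip about 20 mm further back and slightly higher.

Call:
{"fn": "drive_tool", "kwargs": {"steps": [[1, 0, 0, -10, 0], [1, 0, 0, -10, 0], [1, 0, 0, -10, 0], [1, 0, 0, 0, 0], [1, 0, 0, 0, 0], [0.5, 0, 0, 0, 0], [0.5, 0, 0, 0, 0], [0.5, 0, 0, 0, 0], [0.5, 0, 0, 0, 0], [0.5, 1, 21, 5, 0], [0.5, 0, 0, 0, 0], [0.5, 0, 0, 0, 0], [1, 0, 0, 0, 0], [1, 0, 0, 0, 0], [1, 0, 0, 0, 0], [1, 0, 0, 0, 0], [1, 0, 0, 0, 0], [1, 0, 0, 0, 0], [1, 0, 0, 0, 0], [1, 0, 0, 0, 0]]}}

```text
clock: 26.1
position: [0.4268, 0.0493, 0.0276]
ee_rot: [2.297, 2.136, 0.008]
force: [-0.0, -0.8, 1.9]
width: 0.17
gripper_force: 60.0
```

Call:
{"fn": "drive_tool", "kwargs": {"steps": [[1, 0, 0, 10, 0], [1, 0, 0, 10, 0], [1, 0, 0, 10, 0], [1, 0, 0, 10, 0], [1, 0, 0, 20, 0], [1, 0, 0, 20, 0], [1, 0, 0, 20, 0], [1, 0, 0, 0, 0], [1, 0, 0, 0, 0]]}}

```text
clock: 26.85
position: [0.4274, 0.0496, 0.1279]
ee_rot: [2.296, 2.136, 0.011]
force: [-0.6, 1.0, -2.7]
width: 0.173
gripper_force: 60.0
```

```bash
python3 - <<'E'
from h import *
s=observe(); print(s['position'],s['force'],s['ft_torque'],s['gripper_force'],s['width'],s['joints'][[5,6]])
d=shot('scene','s8'); t=shot('top','t8')
im=d['image'][:,:,::-1]; a=cv2.resize(im[150:410,130:400],(400,385)); b=cv2.resize(t['image'][170:340,240:416,::-1],(399,385)); cv2.imwrite('pics/s8c.png',np.hstack([a,b]))
E
```

```text
[0.42742247 0.04963439 0.12792187] [-0.58885445  1.02426182 -2.71787166] [ 0.33099763 -0.09000234 -0.01286792] 59.98798906803131 0.17323734967599236 [ 0.75734421 -0.48798897]
```

View pics/s8c.png

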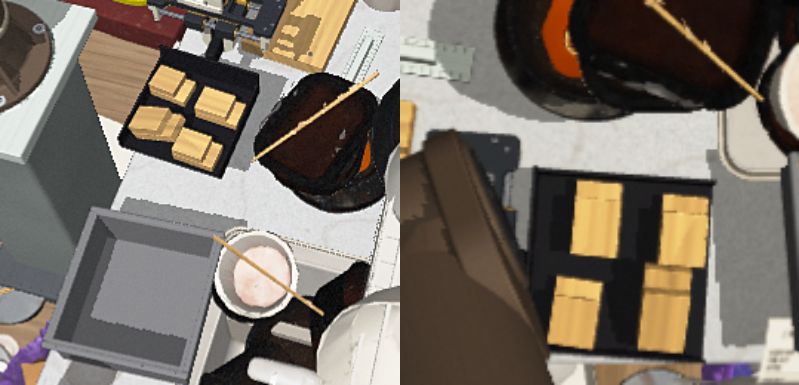

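The scoop is held level with all four offcuts inside. Now I move it to the tub's near rim, aligned with the tub.

Call:
{"fn": "drive_tool", "kwargs": {"steps": [[1, 0, 0, 10, 0], [1, 0, 0, 8, 0], [1, -2, -10, 0, 0.03], [1, -2, -15, 0, 0.03], [1, -2, -15, 0, 0.02], [1, -1, -15, 0, 0.02], [1, 0, -15, 0, 0], [1, 0, -15, 0, 0], [1, 0, -12, 0, 0], [1, 0, -10, 0, 0], [1, 0, 0, 0, 0], [1, 0, 0, 0, 0]]}}

```text
clock: 27.95
position: [0.4195, -0.0575, 0.1451]
ee_rot: [2.189, 2.249, 0.008]
force: [-0.4, 1.1, -2.8]
width: 0.172
gripper_force: 60.0
```

```bash
python3 - <<'E'
from h import *
s=observe(); print(s['position'],s['force'],s['ft_torque'],rot(s['ee_rot'])[:2,1])
t=shot('top','t9'); im=t['image'][:,:,::-1]
# edge profile along row between scoop lip and tub
g=cv2.cvtColor(im,cv2.COLOR_BGR2GRAY)
for r in (250,265,285,305,318): print(r,g[r,360:440:2].tolist())
for c in (375,440): print(c,g[225:340:2,c].tolist())
E
```

```text
[ 0.41953554 -0.05747115  0.14508336] [-0.38843263  1.13122065 -2.79554157] [ 0.3617731  -0.05757131 -0.00085162] [0.99962361 0.02675415]
250 [34, 59, 59, 60, 61, 60, 61, 63, 67, 110, 196, 191, 194, 199, 200, 31, 30, 31, 32, 32, 32, 30, 17, 20, 65, 78, 77, 69, 52, 50, 51, 55, 52, 56, 57, 129, 129, 127, 129, 129]
265 [43, 26, 44, 63, 62, 61, 63, 62, 61, 63, 68, 51, 187, 173, 192, 110, 31, 31, 31, 16, 18, 17, 16, 30, 67, 192, 185, 187, 199, 199, 190, 174, 184, 192, 188, 141, 130, 131, 128, 128]
285 [70, 72, 72, 42, 37, 62, 62, 63, 61, 63, 62, 64, 63, 52, 31, 31, 18, 18, 20, 93, 186, 190, 184, 188, 176, 161, 172, 189, 189, 152, 34, 34, 33, 34, 30, 67, 130, 129, 130, 131]
305 [66, 65, 65, 65, 65, 47, 42, 83, 84, 84, 84, 84, 84, 85, 83, 74, 18, 17, 15, 51, 108, 180, 173, 174, 177, 171, 176, 188, 193, 189, 171, 34, 33, 34, 34, 35, 118, 131, 132, 131]
318 [65, 63, 65, 65, 66, 65, 65, 64, 65, 65, 82, 86, 87, 87, 88, 91, 69, 26, 27, 36, 80, 171, 177, 181, 183, 176, 177, 188, 195, 192, 181, 43, 33, 34, 33, 35, 54, 71, 71, 73]
375 [208, 201, 209, 202, 208, 206, 133, 125, 117, 64, 62, 61, 61, 62, 62, 62, 63, 62, 63, 63, 61, 61, 63, 63, 62, 62, 62, 63, 62, 63, 62, 64, 65, 68, 71, 74, 76, 78, 80, 82, 83, 84, 86, 85, 77, 64, 65, 65, 64, 65, 65, 64, 64, 65, 65, 63, 64, 65]
440 [115, 117, 125, 132, 233, 56, 129, 127, 82, 51, 127, 128, 128, 129, 128, 128, 129, 129, 129, 127, 129, 129, 128, 129, 129, 130, 130, 130, 131, 131, 131, 130, 131, 132, 130, 131, 131, 131, 130, 131, 131, 131, 131, 133, 133, 72, 71, 71, 48, 42, 129, 125, 123, 130, 131, 130, 132, 128]
```

```bash
python3 - <<'E'
from h import *
t=load('t9'); g=cv2.cvtColor(t['image'],cv2.COLOR_RGB2GRAY); t0=load('top0'); g0=cv2.cvtColor(t0['image'],cv2.COLOR_RGB2GRAY)
print('scoop col400',g[232:252,400].tolist(),g[312:336,400].tolist())
print('tub col440',g0[228:250,440].tolist(),g0[306:336,440].tolist())
print('tub row280',g0[280,400:424].tolist())
print('lip row285',cast(t,[(430,285)],.121), 'tub near outer',cast(t0,[(408,280)],.09))
E
```

```text
scoop col400 [196, 196, 197, 198, 195, 194, 193, 195, 194, 194, 188, 29, 30, 13, 33, 32, 31, 30, 32, 32] [107, 104, 101, 99, 91, 83, 80, 59, 27, 17, 12, 13, 24, 133, 200, 217, 217, 227, 229, 229, 226, 227, 224, 223]
tub col440 [112, 116, 118, 123, 165, 226, 219, 52, 111, 120, 120, 119, 115, 76, 43, 46, 84, 118, 119, 121, 119, 120] [122, 122, 123, 124, 123, 122, 122, 123, 83, 67, 66, 67, 66, 68, 66, 45, 40, 40, 54, 66, 67, 65, 64, 61, 51, 120, 123, 122, 121, 122]
tub row280 [115, 115, 115, 112, 111, 111, 111, 112, 115, 103, 67, 34, 35, 34, 46, 83, 115, 127, 126, 116, 120, 120, 120, 120]
lip row285 [[ 0.42036681 -0.26244604  0.121     ]] tub near outer [[ 0.43091018 -0.22476232  0.09      ]]
```

```bash
python3 - <<'E'
from h import *
t=load('t9')
a=cast(t,[(400,242.8),(400,324.3),(425,242.8),(425,324.3)],.1455)[:,0]; b=cast(load('top0'),[(440,234.6),(440,330.3)],.09)[:,0]
print(a,(a[0]+a[1])/2,b,b.mean(),b[0]-b[1])
E
```

```text
[0.50235509 0.34534253 0.50225051 0.34504689] 0.4238488137855875 [0.52454806 0.3282237 ] 0.42638587650829307 0.19632435721406488
```

Scoop and tub are centred to within 2.5 mm, and the lip is about 20 mm past the tub's inner wall. I lower it onto the rim.

Call:
{"fn": "drive_tool", "kwargs": {"steps": [[1, 2, 0, -8, 0], [1, 0, 0, -8, 0], [1, 0, 0, -6, 0], [1, 0, 0, -3, 0], [1, 0, 0, -2, 0], [1, 0, 0, 0, 0], [1, 0, 0, 0, 0]]}}

```text
clock: 28.58
position: [0.4219, -0.0574, 0.1185]
ee_rot: [2.187, 2.249, 0.009]
force: [0.1, -0.5, -3.4]
width: 0.173
gripper_force: 60.0
```

Call:
{"fn": "drive_tool", "kwargs": {"steps": [[1, 0, 0, 0, 0], [1, 0, 0, 0, 0], [1, 0, 0, 0, 0], [1, 0, 0, 0, 0]], "grip_force": 8}}

```text
clock: 28.92
position: [0.4221, -0.0575, 0.1188]
ee_rot: [2.187, 2.249, 0.009]
force: [-1.1, -0.2, -1.4]
width: 0.175
gripper_force: 8.0
```

```bash
python3 - <<'E'
from h import *
s=observe(); print(s['position'],s['force'],s['ft_torque'],s['gripper_force'])
E
```

```text
[ 0.42205508 -0.05745633  0.118776  ] [-1.13690308 -0.22874549 -1.40839399] [ 0.07936321  0.02420031 -0.07190815] 8.00082877278328
```

At 8 N the scoop pivots freely in the grip and rests on the rim. I now raise the handle along the arc to tip it.

Call:
{"fn": "drive_tool", "kwargs": {"steps": [[1, 0, -5, 16, 0], [1, 0, -6, 16, 0], [1, 0, -8, 15, 0], [1, 0, -8, 14, 0], [1, 0, 0, 0, 0]]}}

```text
clock: 29.33
position: [0.4233, -0.086, 0.1818]
ee_rot: [2.187, 2.244, 0.012]
force: [0.5, -0.3, -1.2]
width: 0.175
gripper_force: 8.0
```

```bash
python3 - <<'E'
from h import *
s=observe(); print(s['position'],s['force'],s['ft_torque'],s['gripper_force'])
E
```

```text
[ 0.42334842 -0.08603102  0.18181951] [ 0.54962512 -0.31868389 -1.19867955] [-0.10790236  0.04513418 -0.00505561] 7.99949437379837
```

Rim and grip are still sharing the load. I continue to about 55°.

Call:
{"fn": "drive_tool", "kwargs": {"steps": [[1, 0, -10, 13, 0], [1, 0, -11, 13, 0], [1, 0, -12, 11, 0], [1, 0, -13, 11, 0], [1, 0, -14, 9, 0], [1, 0, -14, 9, 0], [1, 0, -15, 7, 0], [1, 0, 0, 0, 0], [1, 0, 0, 0, 0], [1, 0, 0, 0, 0], [1, 0, 0, 0, 0], [1, 0, 0, 0, 0]]}}

```text
clock: 30.33
position: [0.4218, -0.1724, 0.252]
ee_rot: [2.186, 2.251, 0.009]
force: [0.2, 0.7, -2.5]
width: 0.171
gripper_force: 8.0
```

```bash
python3 - <<'E'
from h import *
s=observe(); print(s['position'],s['force'],s['ft_torque'],s['gripper_force'],s['width'])
d=shot('scene','s10'); t=shot('top','t10')
im=d['image'][:,:,::-1]; a=cv2.resize(im[180:440,130:400],(400,385)); b=cv2.resize(t['image'][190:350,350:516,::-1],(399,385)); cv2.imwrite('pics/s10c.png',np.hstack([a,b]))
E
```

```text
[ 0.42176373 -0.17241304  0.25203348] [ 0.20529964  0.72242718 -2.50851514] [ 0.05694932 -0.04132524 -0.04467831] 7.999918609857559 0.17056481181901142
```

View pics/s10c.png

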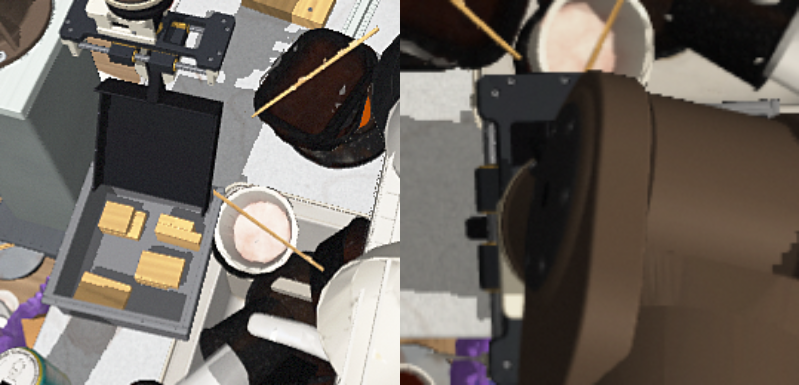

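All four offcuts lie inside the tub and the scoop is empty. I reverse the arc so the rim levels the scoop again.

Call:
{"fn": "drive_tool", "kwargs": {"steps": [[1, 0, 15, -7, 0], [1, 0, 14, -9, 0], [1, 0, 14, -9, 0], [1, 0, 13, -11, 0], [1, 0, 12, -11, 0], [1, 0, 11, -13, 0], [1, 0, 10, -13, 0], [1, 0, 8, -14, 0], [1, 0, 8, -15, 0], [1, 0, 6, -16, 0], [1, 0, 5, -16, 0], [1, 0, 0, -3, 0], [1, 0, 0, 0, 0], [1, 0, 0, 0, 0]]}}

```text
clock: 31.6
position: [0.4221, -0.0575, 0.116]
ee_rot: [2.187, 2.249, 0.009]
force: [0.0, 0.8, -1.9]
width: 0.176
gripper_force: 8.0
```

Call:
{"fn": "drive_tool", "kwargs": {"steps": [[1, 0, 0, 0, 0], [1, 0, 0, 0, 0], [1, 0, 0, 0, 0], [1, 0, 0, 8, 0], [1, 0, 0, 12, 0], [1, 0, 20, 0, 0], [1, 0, 30, 0, 0], [1, 0, 30, 0, 0], [1, 0, 30, 0, 0], [1, 0, 0, 0, 0], [1, 0, 0, 0, 0]], "grip_force": 60}}

```text
clock: 32.52
position: [0.4222, 0.0542, 0.1364]
ee_rot: [2.183, 2.253, 0.011]
force: [0.1, -0.8, -1.9]
width: 0.17
gripper_force: 60.0
```

```bash
python3 - <<'E'
from h import *
s=observe(); print(s['position'],s['force'],s['ft_torque'],s['gripper_force'],s['width'])
t=shot('top','t11'); g=cv2.cvtColor(t['image'],cv2.COLOR_RGB2GRAY)
for c in (330,350,370): print(c,g[236:256,c].tolist(),g[308:335,c].tolist())
for r in (255,285,315): print(r,g[r,370:412].tolist())
E
```

```text
[0.42220511 0.05421885 0.13638807] [ 0.09412334 -0.80609869 -1.86591921] [ 0.07818736 -0.06920091  0.01744336] 59.999152421951294 0.1702507152833345
330 [218, 216, 217, 217, 135, 131, 49, 31, 8, 26, 32, 32, 32, 32, 32, 32, 32, 34, 33, 31] [32, 32, 32, 32, 31, 33, 32, 32, 32, 31, 32, 30, 19, 15, 18, 47, 137, 212, 216, 220, 213, 191, 154, 126, 126, 122, 119]
350 [220, 221, 220, 212, 211, 109, 31, 11, 20, 32, 34, 32, 34, 33, 33, 33, 32, 32, 33, 32] [34, 32, 32, 32, 33, 33, 32, 32, 33, 32, 29, 22, 15, 19, 31, 99, 186, 216, 216, 215, 213, 194, 159, 139, 120, 123, 144]
370 [216, 222, 220, 205, 151, 32, 21, 16, 32, 32, 33, 34, 35, 34, 33, 33, 33, 34, 34, 33] [34, 33, 34, 32, 33, 34, 35, 34, 33, 33, 33, 27, 13, 19, 74, 169, 219, 219, 218, 218, 215, 196, 163, 145, 146, 145, 145]
255 [33, 34, 33, 34, 69, 215, 221, 140, 129, 130, 130, 134, 129, 135, 134, 129, 133, 132, 135, 133, 135, 137, 132, 134, 129, 131, 131, 133, 129, 133, 133, 132, 137, 131, 131, 129, 132, 127, 79, 41, 41, 40]
285 [33, 34, 33, 33, 33, 36, 219, 222, 218, 135, 133, 124, 126, 125, 132, 131, 129, 123, 127, 131, 132, 135, 136, 135, 135, 135, 135, 130, 130, 132, 129, 126, 129, 126, 128, 129, 133, 134, 134, 131, 110, 42]
315 [34, 32, 34, 33, 33, 33, 41, 125, 221, 219, 215, 210, 130, 132, 131, 129, 130, 130, 126, 127, 128, 128, 124, 129, 130, 128, 132, 130, 129, 129, 128, 145, 209, 238, 238, 238, 238, 238, 237, 233, 233, 232]
```

Call:
{"fn": "drive_tool", "kwargs": {"steps": [[1, 0, 0, -20, 0], [1, 0, 0, -25, 0], [1, 0, 0, -25, 0], [1, 0, 0, -20, 0], [1, 0, 0, -10, 0], [1, 0, 0, -5, 0], [1, 0, 0, 0, 0], [1, 0, 0, 0, 0]]}}

```text
clock: 33.23
position: [0.4223, 0.0519, 0.031]
ee_rot: [2.188, 2.248, 0.009]
force: [0.7, -0.5, -1.3]
width: 0.172
gripper_force: 60.0
```

Call:
{"fn": "drive_tool", "kwargs": {"steps": [[1, 0, 0, 0, 0], [1, 0, 0, 0, 0], [1, 0, 0, -2, 0], [1, 0, 0, -1, 0], [1, 0, 0, 0, 0], [0.5, 0, 0, 0, 0], [0.5, 0, 0, 0, 0], [0.5, 0, 0, 0, 0], [0.5, 0, 0, 0, 0], [0.5, 0, 0, 20, 0], [0.5, 0, 0, 40, 0], [0.5, 0, 0, 40, 0], [0.5, 0, 0, 40, 0], [0.5, 30, 20, 30, 0], [0.5, 30, 20, 0, 0], [0.5, 30, 20, 0, 0], [0.5, 30, 20, 0, 0], [0.5, 0, 0, 0, 0], [0.5, 0, 0, 0, 0]], "grip_force": 6}}

```text
clock: 34.82
position: [0.5391, 0.1315, 0.1934]
ee_rot: [2.186, 2.252, 0.008]
force: [0.0, 0.4, -1.0]
width: 0.505
gripper_force: 0.0
```

```bash
python3 - <<'E'
from h import *
s=observe(); print(s['position'],s['force'],s['width'],s['joints'][6])
w=shot('wrist','w12'); t=shot('top','t12')
# straightedge from top0 : greenish-white low saturation bright pixels
d=load('top0'); im=d['image'][:,:,::-1]; hsv=cv2.cvtColor(im,cv2.COLOR_BGR2HSV)
for p in [(200,187),(233,187),(230,192),(265,198),(240,192),(280,220),(300,230)]: print(p,im[p[1],p[0]],hsv[p[1],p[0]])
f=lambda a:np.array(a)/2.75+[110,170]-.5
e=cast(d,f([(238,27),(449,60),(443,98),(232,68)]),.006)[:,:2]; r=cast(d,f([(262,45),(402,68)]),.030)[:,:2]
print('edge corners',e.round(4).tolist(),e.mean(0),'rib',r,r.mean(0)); v=e[0]+e[3]-e[1]-e[2]; print(np.arctan2(v[1],v[0]),np.linalg.norm(v)/2)
v=r[0]-r[1];print(np.arctan2(v[1],v[0]))
E
```

```text
[0.53911268 0.13153034 0.19341878] [ 0.00232395  0.38462812 -0.98244421] 0.505146202069705 -0.49946615472715566
(200, 187) [197 210 206] [ 39  16 210]
(233, 187) [166 177 170] [ 49  16 177]
(230, 192) [185 198 192] [ 44  17 198]
(265, 198) [122 131 127] [ 43  18 131]
(240, 192) [204 217 211] [ 44  15 217]
(280, 220) [190 197 198] [ 26  10 198]
(300, 230) [186 192 194] [ 23  11 194]
edge corners [[0.6635, 0.2404], [0.6341, 0.0625], [0.6022, 0.0672], [0.6286, 0.2444]] [0.6320988  0.15363865] rib [[0.6425847  0.21359185]
 [0.62272312 0.098348  ]] [0.63265391 0.15596992]
1.415120254503581 0.17970442166219708
1.4001289075176102
```

```bash
python3 - <<'E'
from h import *
d=load('top0'); im=d['image'][:,:,::-1]; hsv=cv2.cvtColor(im,cv2.COLOR_BGR2HSV)
m=cv2.inRange(hsv,(80,60,60),(110,255,255)); m[:, :150]=0; m[:,300:]=0; m[160:]=0; m[:80]=0
for c in range(165,295,8):
    r=np.where(m[:,c])[0]
    if len(r): print(c,r.max(),cast(d,[(c,r.max())],.076)[0,:2].round(3),cast(d,[(c,r.max())],.0)[0,:2].round(3), end=' | ')
w=load('w12'); s=observe(); 
print(); go(1.407-np.pi/2,np.array([.632,.155]))
# straightedge in wrist: project
def proj(d,P):
    q=(np.array(P)-d['xyz'])@rot(d['attitude']); f=240/np.tan(np.radians(d['vfov'])/2); u=q[:,:2]/q[:,2:]; r2=(u**2).sum(1,keepdims=True)
    return u*(1+d['k1']*r2)*f+[d['cx'],d['cy']]
print(proj(w,[[.6635,.2404,.006],[.6341,.0625,.006],[.632,.155,.03],[.75,.2,0.05]]).round())
E
```

```text
165 112 [0.8   0.296] [0.83  0.323] | 173 143 [0.728 0.275] [0.753 0.3  ] | 181 144 [0.726 0.257] [0.75  0.281] | 189 142 [0.73 0.24] [0.755 0.262] | 197 137 [0.741 0.223] [0.767 0.243] | 205 135 [0.745 0.205] [0.771 0.224] | 213 91 [0.846 0.191] [0.88  0.209] | 229 121 [0.776 0.153] [0.805 0.168] | 237 120 [0.778 0.136] [0.807 0.149] | 261 119 [0.78  0.083] [0.809 0.093] | 269 137 [0.739 0.065] [0.765 0.073] | 277 138 [0.737 0.048] [0.762 0.055] | 285 134 [0.746 0.031] [0.771 0.036] | 
pos [0.5377 0.1298 0.1936] w 0.5043043909856559 delta mm [94. 25.] turn -0.192 j7 -0.5
[[476.  87.]
 [420. 292.]
 [436. 196.]
 [606. 145.]]
```

Call:
{"fn": "drive_tool", "kwargs": {"steps": [[0.6, 32, 9, 0, -0.07], [0.6, 32, 8, 0, -0.06], [0.6, 30, 8, 0, -0.06], [0.6, 0, 0, 0, 0], [0.6, 0, 0, -40, 0], [0.6, 0, 0, -40, 0], [0.6, 0, 0, -30, 0], [0.6, 0, 0, 0, 0], [0.6, 0, 0, 0, 0]]}}

```text
clock: 35.67
position: [0.6309, 0.154, 0.0836]
ee_rot: [2.391, 2.032, 0.003]
force: [0.2, 0.3, 0.6]
width: 0.402
gripper_force: 0.0
```

```bash
python3 - <<'E'
from h import *
w=shot('wrist','w13'); s=observe(); go(1.407-np.pi/2,np.array([.632,.155])); print(w['xyz'],rot(w['attitude'])[:,2])
t=shot('top','t13')
E
```

```text
pos [0.6326 0.1549 0.0856] w 0.3985712834142665 delta mm [-1.  0.] turn -0.001 j7 -0.72
[0.64163176 0.22778373 0.24055788] [-0.04080053 -0.27037588 -0.96188991]
```

Over the straightedge. Descend and grip.

Call:
{"fn": "drive_tool", "kwargs": {"steps": [[0.6, 0, 0, -35, 0], [0.6, 0, 0, -25, 0], [0.6, 0, 0, -13, 0], [0.6, 0, 0, -3, 0], [0.6, 0, 0, 0, 0], [1, 0, 0, 0, 0], [1, 0, 0, 0, 0], [1, 0, 0, 0, 0], [1, 0, 0, 0, 0], [1, 0, 0, 0, 0], [1, 0, 0, 0, 0]], "grip_force": 25}}

```text
clock: 36.68
position: [0.6332, 0.1555, 0.0093]
ee_rot: [2.39, 2.031, 0.01]
force: [-1.3, -0.7, 7.1]
width: 0.145
gripper_force: 25.0
```

Call:
{"fn": "drive_tool", "kwargs": {"steps": [[1, 0, 0, 15, 0], [1, 0, 0, 20, 0], [1, 0, 0, 30, 0], [1, 0, 0, 30, 0], [1, 0, 0, 30, 0], [1, 0, 0, 0, 0], [1, 0, 0, 0, 0]]}}

```text
clock: 37.27
position: [0.6336, 0.1557, 0.1353]
ee_rot: [2.389, 2.03, 0.014]
force: [0.6, -0.7, -2.5]
width: 0.153
gripper_force: 25.0
```

```bash
python3 - <<'E'
from h import *
d=load('top0'); 
# board edges from colour mask in t12 (no offcuts, arm over at right?)
for n in ('t12','t13'):
    t=load(n); hsv=cv2.cvtColor(t['image'],cv2.COLOR_RGB2HSV); m=cv2.inRange(hsv,(12,90,60),(25,255,255)); m[:200]=0;m[300:]=0;m[:,260:]=0;m[:,:120]=0
    pts=[]
    for c in range(136,240,3):
        r=np.where(m[:,c])[0]
        if len(r)>5: pts.append((c,r.max()+.5))
    P=cast(t,pts,.028)[:,:2]; k=np.polyfit(P[:,1],P[:,0],1); res=P[:,0]-np.polyval(k,P[:,1]); g=abs(res)<.004; k=np.polyfit(P[g,1],P[g,0],1)
    print(n,len(P),g.sum(),k,P[g].min(0),P[g].max(0),abs(res[g]).max())
s=observe(); print(s['position'],s['force'],s['width'])
E
```

```text
t12 35 6 [0.19283563 0.35069352] [0.3892768  0.18782985] [0.41496997 0.32978318] 0.0035870852644838136
t13 34 3 [-0.00298238  0.44918022] [0.44829539 0.28306968] [0.4483359  0.29665399] 0.00330177946813337
[0.63364729 0.15574101 0.13525249] [ 0.63348509 -0.71849586 -2.52859929] 0.15317278475054935
```

Gripped. The +x finger is 19 mm thick, so I can't push flush while holding the rib. I'll lay the straightedge about 18 mm short of the board, release it, and push from the robot's side with closed fingers.

Call:
{"fn": "drive_tool", "kwargs": {"steps": [[1, -25, 0, 0, 0.02], [1, -30, 10, 0, 0.02], [1, -30, 15, 0, 0.01], [1, -30, 15, 0, 0], [1, -30, 15, 0, 0], [1, -30, 15, 0, 0], [1, -30, 15, 0, 0], [1, -20, 19, 0, 0], [1, 0, 0, 0, 0], [1, 0, 0, 0, 0], [1, 0, 0, 0, 0]]}}

```text
clock: 38.18
position: [0.4075, 0.2586, 0.1324]
ee_rot: [2.339, 2.09, 0.006]
force: [0.4, -0.0, -2.1]
width: 0.149
gripper_force: 25.0
```

```bash
python3 - <<'E'
from h import *
go(1.454-np.pi/2,np.array([.409,.2597])); w=shot('wrist','w14'); t=shot('top','t14')
a=cv2.resize(w['image'][:,:,::-1],(480,360)); b=cv2.resize(t['image'][190:330,110:270,::-1],(320,280)); b=cv2.copyMakeBorder(b,0,80,0,0,cv2.BORDER_CONSTANT); cv2.imwrite('pics/w14c.png',np.hstack([a,b]))
E
```

```text
pos [0.4075 0.2586 0.1324] w 0.14874324731667798 delta mm [1. 1.] turn -0.005 j7 -1.02
```

View pics/w14c.png

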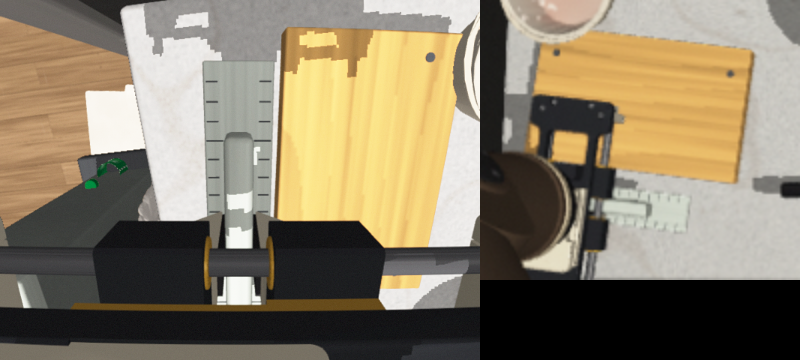

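The wrist view shows the straightedge (right edge at about x = 271 in the scaled picture) nearly parallel to the board's front edge at about x = 280. I measure both angles numerically.

```bash
python3 - <<'E'
from h import *
w=load('w14'); hsv=cv2.cvtColor(w['image'],cv2.COLOR_RGB2HSV).astype(int)
L=[];S=[]
for r in range(90,276,6):
    row=hsv[r]; b=np.where((row[345:440,1]>90)&(row[345:440,0]>8)&(row[345:440,0]<28))[0]
    if len(b)>20: L.append((345+b[0],r))
    v=cv2.cvtColor(w['image'],cv2.COLOR_RGB2GRAY)[r].astype(int)
    if r>100: 
        g=np.abs(np.diff(v[350:372])); S.append((350+g.argmax()+.5,r))
L=np.array(L); print(L[::4].tolist(),np.array(S)[::4].tolist())
def fit(P):
    k=np.polyfit(P[:,1],P[:,0],1)
    for _ in range(3):
        res=abs(P[:,0]-np.polyval(k,P[:,1])); g=res<max(.0008,1.5*np.median(res)); k=np.polyfit(P[g,1],P[g,0],1)
    return k,res[g].max(),g.sum()
for n,P,z in (('board z28',L,.028),('board z0',L,0),('se',np.array(S),.1285)):
    X=cast(w,P,z)[:,:2]; k,e,m=fit(X); print(n,k,'angle',np.pi/2-np.arctan(k[0]),'x at .2555',np.polyval(k,.2555),e,m,X[:,1].min(),X[:,1].max())
s=observe();M=rot(s['ee_rot']);print('rib dir',np.arctan2(M[1,1],M[0,1])+np.pi/2)
E
```

```text
[[374, 90], [373, 114], [372, 138], [371, 162], [370, 186], [369, 210], [368, 234], [367, 258]] [[365.5, 102.0], [364.5, 126.0], [370.5, 150.0], [369.5, 174.0], [368.5, 198.0], [367.5, 222.0], [366.5, 246.0], [365.5, 270.0]]
board z28 [0.12397437 0.40850483] angle 1.447451307771956 x at .2555 0.4401802868170809 0.00040732257516779 31 0.23443140164183002 0.34908602659299875
board z0 [0.12397437 0.41231499] angle 1.4474513077719544 x at .2555 0.44399044487150796 0.0004509456335662354 31 0.22390645713726542 0.35084025762350424
se [0.07885153 0.40759202] angle 1.4921076072254253 x at .2555 0.42773858414823795 0.0012188769212216899 29 0.2722323381622693 0.3388507333879312
rib dir 1.4568998221919651
```

Board edge angle is 1.447 and the rib is at 1.457, so I turn −0.01, lay it down and release.

Call:
{"fn": "drive_tool", "kwargs": {"steps": [[1, 1, 1, -35, -0.01], [1, 0, 0, -35, 0], [1, 0, 0, -30, 0], [1, 0, 0, -12, 0], [1, 0, 0, -8, 0], [1, 0, 0, -2, 0], [1, 0, 0, 0, 0], [1, 0, 0, 0, 0]]}}

```text
clock: 38.95
position: [0.4094, 0.2606, 0.012]
ee_rot: [2.35, 2.078, 0.011]
force: [-0.1, 0.6, -0.9]
width: 0.148
gripper_force: 25.0
```

Call:
{"fn": "drive_tool", "kwargs": {"steps": [[0.78, 0, 0, 0, 0], [0.78, 0, 0, 0, 0], [0.78, 0, 0, 0, 0], [0.78, 0, 0, 10, 0], [0.78, 0, 0, 25, 0], [0.78, 0, 0, 35, 0], [1, -20, 0, 0, 0.12], [1, -25, 0, 0, 0.12], [1, -15, 0, 0, 0.12], [1, 0, 0, 0, 0.12], [1, 0, 0, 0, 0.12], [1, 0, 0, 0, 0.12], [1, 0, 0, 0, 0.12], [1, 0, 0, 0, 0.12], [1, 0, 0, 0, 0.12], [1, 0, 0, 0, 0.12], [1, 0, 0, 0, 0.12], [1, 0, 0, 0, 0.12], [1, 0, 0, 0, 0.12], [1, 0, 0, 0, 0]]}}

```text
clock: 40.62
position: [0.3489, 0.2601, 0.0819]
ee_rot: [0.2, 3.135, 0.011]
force: [-0.2, -1.2, -0.1]
width: 0.003
gripper_force: 0.0
```

```bash
python3 - <<'E'
from h import *
n=np.array([np.sin(1.447),-np.cos(1.447)]); e=np.array([n[1]*-1,n[0]])
go(1.447,np.array([.409,.2597])-n*.045); s=observe(); print(s['force'],n,s['joints'][6])
E
```

```text
pos [0.3489 0.2601 0.0819] w 0.0028995609506621434 delta mm [15.  5.] turn 0.004 j7 0.15
[-0.2228149  -1.2001935  -0.09040334] [ 0.99234702 -0.12348036] 0.14615975932762656
```

Call:
{"fn": "drive_tool", "kwargs": {"steps": [[1, 15, 5, 0, 0], [1, 0, 0, -30, 0], [1, 0, 0, -30, 0], [1, 0, 0, -10, 0], [1, 0, 0, -5, 0], [1, 0, 0, -3, 0], [1, 0, 0, 0, 0], [1, 0, 0, 0, 0], [1, 0, 0, 0, 0]]}}

```text
clock: 41.37
position: [0.3641, 0.2658, 0.0042]
ee_rot: [0.209, 3.134, 0.013]
force: [0.3, 0.0, 0.7]
width: 0.002
gripper_force: 0.0
```

Call:
{"fn": "drive_tool", "kwargs": {"steps": [[1, 5, -0.6, 0, 0], [1, 5, -0.6, 0, 0], [1, 5, -0.6, 0, 0], [1, 4, -0.5, 0, 0], [1, 4, -0.5, 0, 0], [1, 3, -0.4, 0, 0], [1, 2, -0.2, 0, 0], [1, 0, 0, 0, 0], [1, 0, 0, 0, 0], [1, 0, 0, 0, 0]]}}

```text
clock: 42.2
position: [0.3915, 0.2619, 0.0032]
ee_rot: [-0.208, -3.134, -0.011]
force: [-0.3, 0.4, -0.4]
width: 0.001
gripper_force: 0.0
```

```bash
cat > e.py <<'E'
import sys
from h import *
tag=sys.argv[1]; n=np.array([.99235,-.1235])
s=observe(); print(s['position'],s['force'],'TCP to edge mm',((np.array([.4443,.2555])-s['position'][:2])@n*1e3).round(1))
w=shot('wrist',tag); v=cv2.cvtColor(w['image'],cv2.COLOR_RGB2GRAY)
hsv=cv2.cvtColor(w['image'],cv2.COLOR_RGB2HSV)
m=cv2.inRange(hsv,(8,90,50),(28,255,255))
print(w['xyz']); print('board px per col (first,last row):',[(c,int(np.where(m[:,c])[0].min()),int(np.where(m[:,c])[0].max())) for c in range(20,640,60) if m[:,c].sum()>255*15])
E
python3 e.py w15
```

```text
[0.39150583 0.26189513 0.00319445] [-0.31944154  0.35739597 -0.41160871] TCP to edge mm 53.2
[0.31749514 0.2710126  0.16032769]
board px per col (first,last row): [(320, 39, 414), (380, 0, 414), (440, 0, 413)]
```

Call:
{"fn": "drive_tool", "kwargs": {"steps": [[1, 2, -0.2, 0, 0], [1, 2, -0.2, 0, 0], [1, 1, -0.2, 0, 0], [1, 0, 0, 0, 0], [1, 0, 0, 0, 0]]}}

```text
clock: 42.67
position: [0.3968, 0.2613, 0.0032]
ee_rot: [-0.209, -3.134, -0.011]
force: [0.9, -0.2, -0.1]
width: 0.003
gripper_force: 0.0
```

Call:
{"fn": "drive_tool", "kwargs": {"steps": [[1, 1, -0.1, 0, 0], [1, 1, -0.1, 0, 0], [1, 0, 0, 0, 0], [1, 0, 0, 0, 0]]}}

```text
clock: 43.0
position: [0.3975, 0.2612, 0.0031]
ee_rot: [-0.207, -3.133, -0.011]
force: [-5.5, 0.8, 2.4]
width: 0.005
gripper_force: 2.7
```

Call:
{"fn": "drive_tool", "kwargs": {"steps": [[1, 1, -0.1, 0, 0], [1, 0, 0, 0, 0], [1, 0, 0, 0, 0]]}}

```text
clock: 43.25
position: [0.3977, 0.2612, 0.003]
ee_rot: [-0.206, -3.132, -0.011]
force: [-8.5, 1.0, 3.9]
width: 0.003
gripper_force: 4.1
```

Call:
{"fn": "drive_tool", "kwargs": {"steps": [[1, 1, -0.1, 0, 0], [1, 0, 0, 0, 0], [1, 0, 0, 0, 0]]}}

```text
clock: 43.5
position: [0.3978, 0.2611, 0.003]
ee_rot: [-0.205, -3.131, -0.01]
force: [-10.9, 1.4, 5.0]
width: 0.005
gripper_force: 5.6
```

Contact at 11 N with the tool stalled means the straightedge is seated. I back off, rise, and check the gap numerically.

Call:
{"fn": "drive_tool", "kwargs": {"steps": [[1, -3, 0.4, 0, 0], [1, -4, 0.5, 0, 0], [1, -10, 1, 0, 0], [1, -10, 1, 0, 0], [1, 0, 0, 30, 0], [1, 0, 0, 40, 0], [1, 0, 0, 40, 0], [1, 0, 0, 40, 0], [1, 0, 0, 20, 0], [1, 0, 0, 0, 0], [1, 0, 0, 0, 0]]}}

```text
clock: 44.42
position: [0.3737, 0.264, 0.1741]
ee_rot: [0.209, 3.132, 0.012]
force: [-0.8, -0.1, -1.7]
width: 0.006
gripper_force: 0.0
```

```bash
python3 - <<'E'
from h import *
w=shot('wrist','w16'); print(w['xyz'],observe()['position'])
def proj(d,P):
    q=(np.array(P)-d['xyz'])@rot(d['attitude']); f=240/np.tan(np.radians(d['vfov'])/2); u=q[:,:2]/q[:,2:]; r2=(u**2).sum(1,keepdims=True)
    return u*(1+d['k1']*r2)*f+[d['cx'],d['cy']]
n=np.array([.99235,-.1235]); e=np.array([.1235,.99235]); E0=np.array([.4443,.2555])
v=cv2.cvtColor(w['image'],cv2.COLOR_RGB2GRAY); hsv=cv2.cvtColor(w['image'],cv2.COLOR_RGB2HSV)
for s in range(-100,101,20):
    # sample profile along normal from -42mm to +8mm at height 6mm
    t=np.arange(-42,7,1.0)/1e3; P=np.c_[E0+e*s/1e3+t[:,None]*n,np.full(len(t),.006)]
    q=proj(w,P); ok=(q[:,0]>0)&(q[:,0]<639)&(q[:,1]>0)&(q[:,1]<479)
    q=np.clip(q.round().astype(int),0,[639,479]); print(s,q[0],q[-1],[int(x) for x in v[q[:,1],q[:,0]]],[int(x) for x in hsv[q[-16:,1],q[-16:,0],1]])
E
```

```text
[0.29926484 0.2730976  0.33098458] [0.37321932 0.26337396 0.17292793]
-100 [196 254] [201 307] [244, 242, 241, 240, 238, 241, 242, 241, 241, 240, 241, 240, 237, 238, 243, 245, 245, 243, 242, 241, 242, 242, 242, 240, 240, 241, 242, 242, 242, 242, 240, 238, 239, 242, 241, 234, 160, 40, 17, 20, 19, 19, 24, 19, 22, 17, 16, 21, 25] [3, 4, 3, 8, 18, 27, 35, 46, 26, 47, 13, 53, 61, 48, 12, 10]
-80 [220 254] [224 306] [239, 238, 233, 165, 133, 216, 250, 250, 248, 248, 247, 249, 246, 247, 249, 248, 247, 247, 248, 248, 248, 247, 244, 247, 248, 247, 246, 247, 247, 248, 248, 246, 246, 247, 251, 247, 189, 49, 15, 16, 20, 14, 19, 25, 21, 19, 17, 21, 18] [3, 5, 5, 11, 5, 32, 28, 12, 60, 55, 44, 23, 36, 28, 35, 13]
-60 [244 254] [247 306] [241, 242, 238, 148, 145, 237, 251, 250, 248, 249, 247, 247, 247, 247, 248, 250, 246, 246, 246, 248, 247, 246, 244, 246, 248, 246, 245, 245, 246, 247, 247, 246, 246, 247, 248, 249, 246, 52, 19, 17, 21, 19, 20, 21, 22, 24, 24, 19, 20] [4, 3, 4, 6, 5, 24, 61, 33, 26, 12, 43, 57, 29, 28, 46, 12]
-40 [268 253] [270 306] [238, 237, 212, 114, 153, 241, 251, 250, 249, 248
[... 1783 characters left out ...]
[13, 13, 14, 11, 10, 13, 0, 128, 53, 34, 22, 51, 32, 33, 39, 0]
80 [412 252] [408 304] [241, 241, 235, 143, 147, 236, 251, 250, 250, 249, 249, 250, 250, 251, 251, 250, 249, 249, 248, 246, 246, 248, 248, 249, 248, 248, 247, 249, 249, 248, 248, 248, 248, 250, 250, 248, 247, 250, 189, 50, 17, 18, 21, 17, 22, 22, 25, 20, 30] [3, 3, 4, 3, 3, 13, 10, 14, 74, 35, 73, 11, 21, 10, 46, 24]
100 [435 251] [431 304] [162, 160, 157, 160, 156, 158, 158, 156, 154, 157, 158, 158, 156, 155, 159, 161, 158, 158, 204, 241, 242, 243, 242, 243, 241, 241, 241, 241, 242, 241, 240, 239, 238, 239, 241, 242, 243, 242, 232, 158, 41, 19, 19, 22, 22, 24, 21, 21, 14] [3, 3, 4, 3, 3, 7, 6, 6, 36, 26, 12, 31, 64, 51, 33, 18]
```

The straightedge is centred (its ends lie at ±80–100 mm along the edge) and parallel, but the gripper hides the seam. I move the camera directly above it.

Call:
{"fn": "drive_tool", "kwargs": {"steps": [[1, 10, -20, 20, -0.12], [1, 15, -20, 0, -0.12], [1, 15, -20, 0, -0.12], [1, 15, -20, 0, -0.12], [1, 12, -15, 0, -0.12], [1, 0, 0, 0, -0.12], [1, 0, 0, 0, -0.12], [1, 0, 0, 0, -0.12], [1, 0, 0, 0, -0.12], [1, 0, 0, 0, -0.12], [1, 0, 0, 0, -0.12], [1, 0, 0, 0, -0.12], [1, 0, 0, 0, -0.12], [1, 0, 0, 0, 0], [1, 0, 0, 0, 0]]}}

```text
clock: 45.72
position: [0.4397, 0.1686, 0.1919]
ee_rot: [2.345, 2.084, 0.005]
force: [-0.4, -0.3, 0.3]
width: 0.007
gripper_force: 0.0
```

```bash
cat > gap.py <<'E'
import sys
from h import *
w=shot('wrist',sys.argv[1]); print(w['xyz'],observe()['position'])
def proj(d,P):
    q=(np.array(P)-d['xyz'])@rot(d['attitude']); f=240/np.tan(np.radians(d['vfov'])/2); u=q[:,:2]/q[:,2:]; r2=(u**2).sum(1,keepdims=True)
    return u*(1+d['k1']*r2)*f+[d['cx'],d['cy']]
n=np.array([.99235,-.1235]); e=np.array([.1235,.99235]); E0=np.array([.4443,.2555])
v=cv2.cvtColor(w['image'],cv2.COLOR_RGB2GRAY); hsv=cv2.cvtColor(w['image'],cv2.COLOR_RGB2HSV)
for s in (-87,-60,-40,-20,0,20,40,60,75,87,100):
    t=np.arange(-12,8,.5)/1e3; P=np.c_[E0+e*s/1e3+t[:,None]*n,np.full(len(t),.006)]
    q=proj(w,P).round().astype(int)
    if (q<0).any() or (q>[639,479]).any(): print(s,'out',q[0]); continue
    print(s,q[0],q[-1],[int(x) for x in v[q[:,1],q[:,0]]],[int(x) for x in hsv[q[:,1],q[:,0],1]])
E
python3 gap.py w17
```

```text
[0.446905   0.24271487 0.34898585] [0.43985261 0.16867839 0.19220153]
-87 [297 215] [320 215] [242, 242, 240, 239, 239, 240, 240, 241, 241, 242, 240, 240, 239, 239, 239, 241, 241, 241, 241, 232, 232, 192, 193, 193, 216, 216, 225, 222, 222, 220, 220, 218, 218, 215, 216, 216, 214, 214, 214, 214] [5, 5, 5, 5, 5, 5, 5, 5, 5, 5, 6, 6, 6, 6, 6, 5, 5, 6, 6, 5, 5, 54, 133, 133, 128, 128, 115, 117, 117, 122, 122, 122, 122, 124, 122, 122, 126, 126, 127, 125]
-60 [297 183] [320 183] [241, 241, 240, 240, 240, 240, 242, 245, 245, 244, 244, 242, 243, 243, 242, 242, 242, 241, 241, 236, 236, 193, 190, 190, 214, 214, 224, 220, 220, 215, 215, 217, 213, 213, 214, 214, 212, 211, 211, 212] [4, 4, 4, 4, 5, 5, 4, 5, 5, 6, 6, 5, 6, 6, 4, 4, 5, 5, 5, 5, 5, 56, 137, 137, 127, 127, 116, 120, 120, 124, 124, 123, 124, 124, 124, 124, 127, 126, 126, 128]
-40 [296 159] [320 159] [179, 242, 241, 241, 241, 241, 242, 243, 243, 243, 243, 242, 243, 243, 243, 243, 242, 244, 244, 234, 234, 193, 186, 186, 209, 209, 218, 216, 216, 215, 214, 214, 210, 210, 212, 209, 209, 209, 209, 209] [17, 6, 6, 6, 5, 5, 5, 5, 5, 5, 5, 5, 5
[... 1778 characters left out ...]
, 141, 141, 115, 131, 131, 150, 150, 145, 140, 140, 139, 138, 138, 136, 140, 140, 137, 132, 132, 139] [11, 11, 11, 5, 5, 5, 5, 6, 6, 6, 5, 6, 6, 4, 5, 5, 6, 6, 6, 6, 41, 41, 144, 152, 152, 141, 141, 142, 146, 146, 149, 146, 146, 147, 146, 146, 144, 149, 149, 149]
75 [295   6] [321   7] [165, 162, 163, 163, 159, 165, 165, 172, 167, 167, 163, 160, 160, 165, 163, 163, 164, 159, 159, 159, 125, 125, 117, 134, 134, 148, 143, 143, 143, 140, 140, 139, 136, 138, 137, 137, 133, 138, 138, 143] [14, 11, 14, 14, 11, 11, 11, 15, 11, 11, 12, 14, 14, 8, 15, 15, 15, 16, 16, 11, 50, 50, 147, 149, 149, 143, 144, 144, 142, 146, 146, 141, 149, 145, 150, 150, 150, 147, 147, 140]
87 out [295 -11]
100 out [295 -30]
```

The straightedge's bright edge meets the board with no gap, at the same offset all along the visible seam. I do a quick numeric check that the scoop lies flat, then hand in.

```bash
python3 - <<'E'
from h import *
t=shot('top','t18'); g=cv2.cvtColor(t['image'],cv2.COLOR_RGB2GRAY); hsv=cv2.cvtColor(t['image'],cv2.COLOR_RGB2HSV)
m=cv2.inRange(g,0,45); m[:236]=0; m[335:]=0; m[:,:290]=0; m[:,400:]=0
n,l,st,c=cv2.connectedComponentsWithStats(m); i=1+st[1:,4].argmax(); r=cv2.minAreaRect(np.argwhere(l==i)[:,::-1].astype(np.float32)); print(st[i],r); print(cast(t,cv2.boxPoints(r),.028).round(3)[:,:2].tolist())
o=cv2.inRange(hsv,(10,80,60),(28,255,255)); 
n,l,st,c=cv2.connectedComponentsWithStats(o[225:335,405:520]); print('tub wood',[(s[4],(q+[405,225]).round().tolist()) for s,q in zip(st[1:],c[1:]) if s[4]>60], 'scoop wood',int((o[240:330,300:380]>0).sum()))
E
```

```text
[ 290  246   82   75 5212] ((329.95880126953125, 283.0583190917969), (72.37045288085938, 80.11016082763672), 88.36341857910156)
[[0.502, 0.024], [0.507, -0.152], [0.35, -0.155], [0.345, 0.019]]
tub wood [(np.int32(66), [420.0, 234.0]), (np.int32(488), [434.0, 263.0]), (np.int32(623), [460.0, 267.0]), (np.int32(729), [484.0, 296.0]), (np.int32(570), [435.0, 304.0]), (np.int32(112), [444.0, 332.0]), (np.int32(205), [481.0, 332.0])] scoop wood 0
```

The scoop stands flat and empty, and all four offcuts are in the tub.

```bash
python3 -c "
from cell import arm; print(arm.sign_off())"
```

```text
the job is handed in; nothing more can be done
None
```

The job is handed in: all four offcuts are in the tub, the empty scoop stands upright on the worktop, and the straightedge lies flush along the middle of the board's front edge; I checked the seam in the last picture except for its final 15 mm or so at one end.

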